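# Clear the sorted filter modules off the test bench

### The job

Stand every disc-tagged filter module upright in a nest of its own in the nest rack, and collect all the cross-tagged scrap modules in the steel tray; the two may be done in any order. Once all the scrap is in the tray, tip the tray over the scrap bin so that the scrap slides in, then set the tray down flat and square on its mat, lying as it lay at the start. Anything that misses its place must be put right, no disc-tagged module may go into the scrap bin, and the mug, wrench and jar are to be left alone.

Things in the scene. Friction and masses are not known exactly. Their poses are not given: they have to be found in the camera images.
- pass1: A passed aluminium filter module: housing 56 x 56 mm, 36 mm tall, with a brass stem 22 mm in diameter standing 36 mm up from the middle of its top (72 mm tall in all), about 80 g. Origin: centre of the underside; z along the stem; x, y along the sides. Marked by a round black disc tag, 50 mm across, on the housing's top around the stem. May be absent.
- pass2: A passed aluminium filter module: housing 56 x 56 mm, 36 mm tall, with a brass stem 22 mm in diameter standing 36 mm up from the middle of its top (72 mm tall in all), about 80 g. Origin: centre of the underside; z along the stem; x, y along the sides. Marked by a round black disc tag, 50 mm across, on the housing's top around the stem. May be absent.
- pass3: A passed aluminium filter module: housing 56 x 56 mm, 36 mm tall, with a brass stem 22 mm in diameter standing 36 mm up from the middle of its top (72 mm tall in all), about 80 g. Origin: centre of the underside; z along the stem; x, y along the sides. Marked by a round black disc tag, 50 mm across, on the housing's top around the stem. May be absent.
- pass4: A passed aluminium filter module: housing 56 x 56 mm, 36 mm tall, with a brass stem 22 mm in diameter standing 36 mm up from the middle of its top (72 mm tall in all), about 80 g. Origin: centre of the underside; z along the stem; x, y along the sides. Marked by a round black disc tag, 50 mm across, on the housing's top around the stem. May be absent.
- scrap1: A scrap aluminium filter module: housing 56 x 56 mm, 36 mm tall, with a brass stem 22 mm in diameter standing 36 mm up from the middle of its top (72 mm tall in all), about 80 g. Origin: centre of the underside; z along the stem; x, y along the sides. Marked by a black X-shaped cross tag, corner to corner on the housing's top. May be absent.
- scrap2: A scrap aluminium filter module: housing 56 x 56 mm, 36 mm tall, with a brass stem 22 mm in diameter standing 36 mm up from the middle of its top (72 mm tall in all), about 80 g. Origin: centre of the underside; z along the stem; x, y along the sides. Marked by a black X-shaped cross tag, corner to corner on the housing's top. May be absent.
- scrap3: A scrap aluminium filter module: housing 56 x 56 mm, 36 mm tall, with a brass stem 22 mm in diameter standing 36 mm up from the middle of its top (72 mm tall in all), about 80 g. Origin: centre of the underside; z along the stem; x, y along the sides. Marked by a black X-shaped cross tag, corner to corner on the housing's top. May be absent.
- tray: Loose slick steel tray, 200 g (parts slide from about 15 degrees). Origin: underside, near the middle of its 228 mm length; x from lip to handle, y across, z up. Pan from x = -125 to +55 mm, 170 mm wide; walls 4 mm thick, 44 mm tall at both sides and at x = +55. Floor 4 mm thick, flat from x = -85 to +55; from -85 to -125 it ramps up to an open pouring lip 15 mm high.
- tray_handle (a point): Centre of the top of the tray's handle, at x = +94, y = 0, z = 105 mm in the tray's frame: an upright black block, 18 mm (x) by 50 mm (y), top 105 mm above the tray's underside, standing 30 mm clear behind the pan's back wall and joined to it by a low foot (under 20 mm high). The pan outweighs it, so grip it firmly.
- mat: Fixed thin black rubber mat, 270 x 200 mm, 3 mm thick, on which the tray stands at the start, their x axes roughly alike. Origin: centre of the underside; x along its length.
- scrap_bin: Fixed grey open-topped scrap bin, 200 (x) x 240 (y) mm outside, 100 mm tall, walls and floor 5 mm. Origin: centre of the underside.
- nest_rack: Fixed white plastic nest rack, 165 x 165 mm, 18 mm tall: four open square pockets, each 75 x 75 mm inside, centred at x = +-40, y = +-40 mm, with a floor 5 mm thick and walls 5 mm thick, 18 mm tall overall. Origin: centre of the underside; axes along its sides.
- mug: White mug, 80 mm across, 90 mm tall. Bystander. Origin: centre of the underside.
- torque_wrench: Steel wrench 200 mm long, lying on the bench. Bystander. Origin: near its middle.
- jar: Blue jar with a white cap, 60 mm across, 80 mm tall. Bystander. Origin: centre of the underside.
Things that resemble listed ones, but are neither listed nor needed, are in the scene too. What is shaped like the pass2 but brown is not meant. Leave any red look-alike of the scrap2 alone.

How it is judged (in metres and radians):
On the way, in this order (a step that is already met when the one before it is completed fails the run):
1. all the cross-tagged scrap modules are in the tray together (x of scrap1 in the frame of tray between -0.125 and 0.055 m and y of scrap1 in the frame of tray between -0.085 and 0.085 m and z of scrap1 in the frame of tray between -0.002 and 0.085 m and x of scrap2 in the frame of tray between -0.125 and 0.055 m and y of scrap2 in the frame of tray between -0.085 and 0.085 m and z of scrap2 in the frame of tray between -0.002 and 0.085 m and x of scrap3 in the frame of tray between -0.125 and 0.055 m and y of scrap3 in the frame of tray between -0.085 and 0.085 m and z of scrap3 in the frame of tray between -0.002 and 0.085 m), for 0.2 s.
2. the tray, with scrap in it, is tipped over the scrap bin (by more than 17 degrees, its origin within 28 cm of the bin's centre as seen from above) (angle between tray's own z axis and vertical above 0.3 rad and horizontal distance between tray and scrap_bin below 0.28 m and ((x of scrap1 in the frame of tray between -0.125 and 0.055 m and y of scrap1 in the frame of tray between -0.085 and 0.085 m and z of scrap1 in the frame of tray between -0.002 and 0.085 m) or (x of scrap2 in the frame of tray between -0.125 and 0.055 m and y of scrap2 in the frame of tray between -0.085 and 0.085 m and z of scrap2 in the frame of tray between -0.002 and 0.085 m) or (x of scrap3 in the frame of tray between -0.125 and 0.055 m and y of scrap3 in the frame of tray between -0.085 and 0.085 m and z of scrap3 in the frame of tray between -0.002 and 0.085 m))), for 0.05 s.
At the end, for the whole second after the job is handed in: Every disc-tagged module present stands upright (within 9 degrees) on the floor of a nest; every cross-tagged module present lies at rest in the scrap bin; the tray lies flat on the mat, its origin within 40 mm of the mat's centre and its length within 20 degrees of the mat's (x of pass1 in the frame of nest_rack between -0.075 and 0.075 m and y of pass1 in the frame of nest_rack between -0.075 and 0.075 m and z of pass1 in the frame of nest_rack between 0 and 0.012 m and angle between each of pass1, pass2, pass3, pass4's own z axis and vertical below 0.15 rad and linear speed of each of pass1, pass2, pass3, pass4, scrap1, scrap2, scrap3 below 0.03 m/s and x of pass2 in the frame of nest_rack between -0.075 and 0.075 m and y of pass2 in the frame of nest_rack between -0.075 and 0.075 m and z of pass2 in the frame of nest_rack between 0 and 0.012 m and x of pass3 in the frame of nest_rack between -0.075 and 0.075 m and y of pass3 in the frame of nest_rack between -0.075 and 0.075 m and z of pass3 in the frame of nest_rack between 0 and 0.012 m and x of pass4 in the frame of nest_rack between -0.075 and 0.075 m and y of pass4 in the frame of nest_rack between -0.075 and 0.075 m and z of pass4 in the frame of nest_rack between 0 and 0.012 m and x of scrap1 in the frame of scrap_bin between -0.1 and 0.1 m and y of scrap1 in the frame of scrap_bin between -0.12 and 0.12 m and z of scrap1 in the frame of scrap_bin between -0.005 and 0.13 m and x of scrap2 in the frame of scrap_bin between -0.1 and 0.1 m and y of scrap2 in the frame of scrap_bin between -0.12 and 0.12 m and z of scrap2 in the frame of scrap_bin between -0.005 and 0.13 m and x of scrap3 in the frame of scrap_bin between -0.1 and 0.1 m and y of scrap3 in the frame of scrap_bin between -0.12 and 0.12 m and z of scrap3 in the frame of scrap_bin between -0.005 and 0.13 m and horizontal distance between tray and mat below 0.04 m and z of tray in the frame of mat between 0 and 0.01 m and angle between tray's own z axis and vertical below 0.08 rad and angle between the x axis of tray and the x axis of mat, either way round below 0.35 rad and linear speed of tray below 0.02 m/s); the robot touches nothing.
It fails at once if a disc-tagged module goes into the scrap bin ((x of pass1 in the frame of scrap_bin between -0.1 and 0.1 m and y of pass1 in the frame of scrap_bin between -0.12 and 0.12 m and z of pass1 in the frame of scrap_bin between -0.005 and 0.13 m) or (x of pass2 in the frame of scrap_bin between -0.1 and 0.1 m and y of pass2 in the frame of scrap_bin between -0.12 and 0.12 m and z of pass2 in the frame of scrap_bin between -0.005 and 0.13 m) or (x of pass3 in the frame of scrap_bin between -0.1 and 0.1 m and y of pass3 in the frame of scrap_bin between -0.12 and 0.12 m and z of pass3 in the frame of scrap_bin between -0.005 and 0.13 m) or (x of pass4 in the frame of scrap_bin between -0.1 and 0.1 m and y of pass4 in the frame of scrap_bin between -0.12 and 0.12 m and z of pass4 in the frame of scrap_bin between -0.005 and 0.13 m)).
It fails at once if the mug, the wrench or the jar is moved by more than 3 cm (distance of any of mug, torque_wrench, jar from where it was at the start of the episode above 0.03 m).
Of pass1, pass2, pass3, pass4, scrap1, scrap2, scrap3 only 5 to 7 are there at a start; the rules pass over those that are not, and their reading is None.
At some moment in a run one of pass1, pass2, pass3, pass4, scrap1, scrap2, scrap3 may be knocked a few centimetres aside while the robot is not near it.
It also fails if it takes over 192 s, if anything falls off the work surface, if the arm or the gripper's body presses on something with over 40 N, if the wrist force passes 120 N, or if a joint passes its speed limit or range.

### The arm

A 6-joint arm with a two-finger parallel gripper is mounted at the origin on the work surface. World frame = base frame: x ahead of the robot, y to its left, z up, the work surface at z = 0. Lengths are in mm, angles in rad, forces in N, time in s.
With the tool pointing down it reaches from about 350 to 775 mm from the base axis. Payload 7.3 kg.
Tool frame: the origin (TCP) lies at the very end of the fingers, on their centre line; the grasp point (between the pads) lies 19 mm behind it; z points along the fingers, y is the line along which they close (so a half turn about z gives the same grasp; the last joint's range is limited). The gripper opens to 92 mm and grips with 3 to 60 N. Pads are 19 mm wide; open, the fingers measure 130 mm over their backs; the gripper's body (75 mm by 190 mm) begins 47 mm behind the grasp point.
Start: joints at [1.154, 0.342, 1.524, -0, 1.275, -0.146], TCP at [140.423, 505.892, 226.741] pointing down, gripper open.
Joint ranges: [-2.53, 2.53], [-0.77, 2.02], [0.04, 2.7], [-1, 4.14], [0.28, 2.66], [-3.11, 3.11]. Speed limits (rad/s): [2.57, 2.57, 3.14, 3.14, 3.14, 3.14].

### API

Orientations are given as [roll, pitch, yaw] about the fixed x, y, z axes, in that order (R = Rz(yaw) Ry(pitch) Rx(roll)).
In Python, from plant import * gives the robot as it stands.
- The arm moves only by the tool arm_command, never from a script. Its arguments are lists of equal length, an entry for each row: "gripper": the finger opening in mm, from 0 to 91.8; "dp": the shift along the tool's x, y, z in units of 25 mm (1.0 is 25 mm), a list of three; "twist": the turn about the tool's z in units of 5 degrees (1.0 is 5 degrees). A call has exactly 5 rows; each row shifts and turns the commanded pose from where the row before left it, along the tool's axes as they then stand; what a row does not reach is not made up. A row lasts 1/8 s, in which the tool goes at most 62.5 mm and 10.7 degrees, less where a joint would pass 70% of its speed; a pose out of reach is approached as far as the arm can. A call is refused whole if a number of a shift passes 1 or a number of a turn 1, either way. A call with a gripper value outside its range is refused whole. The fingers move at their own pace and stop on an object; the grip force is fixed at half the most. Time passes only in rows, so rows that do not move let the fingers close, or fill a call up. It gives the time, the measured TCP pose, the force, the opening and the grip force at its end, in the units of the state.
- get_obs(): the state, without advancing time (a new reading comes with each control period).
- capture(name): name is "scene" or "top" or "wrist"; returns the picture (400x640x3 uint8, red, green, blue); there is no depth.
- get_calibration(name): a dict with "mtx" (3x3 intrinsics, pixels), "dist_coeffs" ([k1, k2, p1, p2, k3] as OpenCV has them; the pictures are not rectified), "position" and "attitude" of the camera in the world; the wrist camera has in their place "mount" (4x4, takes a point from camera to tool coordinates, whose origin is the TCP and whose axes are the flange's). Camera axes: x right, y down, z forward; pixel columns grow to the right and rows downward; lengths in mm; the calibration is good to about 2 mm. A picture is of the moment at which its call begins: read the wrist's pose just before it. get_calibration takes no time and is no camera call.
- close_job(): hands the job in; it is judged then, once.
The state is a dict: "time": time; "joint_positions": joint angles; "dq": joint speeds; "tau": joint torques, N m; "tool_pos": TCP position; "tcp_rot": TCP orientation; "contact_force": force on the tool from outside, world axes, zero at the start; "moment": the same for the moment, N m; "grip_width": finger opening in mm; "finger_force": force on a finger pad.
Only numpy, scipy, OpenCV 4.12 (cv2) and the standard library are available. Lean on these libraries where they do the work, as an engineer would, in place of code of your own. Each camera call takes 0.05 s, during which the arm holds its last target. There are 200 camera calls.

## Working session

There is one attempt and no reset: what is moved stays moved. The work goes in short steps, Python scripts to look and compute and a tool call to move; the robot and the scene stay as the last step left them, time stands still between calls to the robot, and variables do not carry over. Pictures are saved under pics/ and viewed, at most 14 in all, crops included, and the job is handed in when it is done.

Besides the shell and the picture viewer there is one more tool, called after "Call:" as a command line: name --pt "numbers of a row" for each row, then --argument value for the rest. arm_command: Moves the arm, as the interface text tells. Its arguments: {"type":"object","properties":{"gripper":{"type":"array"},"dp":{"type":"array"},"twist":{"type":"array"}},"required":["gripper","dp","twist"]}

```bash
mkdir -p pics; ls
python3 - <<'E'
from plant import *
import cv2
for n in ("scene","top"):
    im=capture(n); cv2.imwrite(f"pics/{n}0.png",im[:,:,::-1]); print(get_calibration(n))
print(get_calibration("wrist")); print(get_obs())
E
```

```text
pics
{'mtx': array([[475.67075554,   0.        , 323.72370297],
       [  0.        , 475.67075554, 197.38459369],
       [  0.        ,   0.        ,   1.        ]]), 'dist_coeffs': array([0.00228444, 0.        , 0.        , 0.        , 0.        ]), 'position': array([1079.34814088,  689.84559691, 1375.99991184]), 'attitude': array([-2.56160548, -0.00896452,  2.59406364])}
{'mtx': array([[437.74006802,   0.        , 318.93731781],
       [  0.        , 437.74006802, 197.88799058],
       [  0.        ,   0.        ,   1.        ]]), 'dist_coeffs': array([-0.08394106,  0.        ,  0.        ,  0.        ,  0.        ]), 'position': array([ 430.48818027,  -16.43263128, 1335.83066752]), 'attitude': array([-2.99937062, -0.026223  , -1.56433737])}
{'mtx': array([[298.45374961,   0.        , 317.01957564],
       [  0.        , 298.45374961, 205.43330174],
       [  0.        ,   0.        ,   1.        ]]), 'dist_coeffs': array([-0.03646379,  0.        ,  0.        ,  0.        ,  0.        ]), 'mount': array([[-5.04165086e-04, -9.68470215e-01, -2.49128858e-01,
         6.59195323e+01]
[... 269 characters left out ...]
.1, 'joint_positions': array([ 1.15398230e+00,  3.42657595e-01,  1.52490821e+00, -1.86463352e-05,
        1.27538760e+00, -1.46021569e-01]), 'dq': array([-6.29275095e-04, -3.49340247e-04, -3.22073142e-03,  4.40505682e-04,
        3.13498365e-05, -4.14731470e-04]), 'tau': array([ 1.25412906e-03, -4.31999803e+01, -2.44696748e+01,  7.17263133e-02,
        5.26216964e-02, -3.20742208e-05]), 'tool_pos': array([140.28500491, 505.54267961, 226.11672839]), 'tcp_rot': array([-3.14024379e+00, -1.80352433e-04,  2.87080551e+00]), 'contact_force': array([ 0.79983218,  1.01656362, -0.00197454]), 'moment': array([ 0.0246122 , -0.00664097,  0.01801651]), 'finger_force': 0.0, 'grip_width': 91.98515591164086}
```

View pics/top0.png

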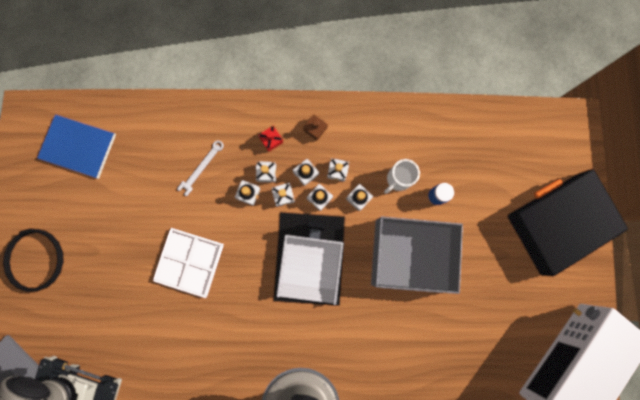

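View pics/scene0.png

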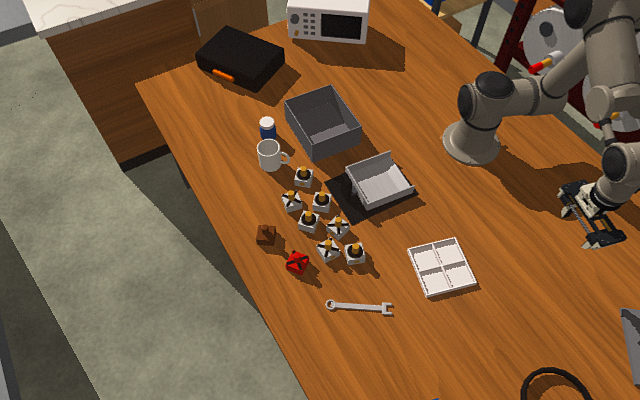

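```bash
cat > h.py <<'E'
from plant import *
import cv2, numpy as np
from scipy.spatial.transform import Rotation as R
def cam(n,o=None):
    c=get_calibration(n)
    if n=="wrist":
        T=np.eye(4);T[:3,:3]=R.from_euler('xyz',o['tcp_rot']).as_matrix();T[:3,3]=o['tool_pos'];T=T@c['mount']
        return c,T[:3,:3],T[:3,3]
    return c,R.from_euler('xyz',c['attitude']).as_matrix(),c['position']
def px2w(n,uv,z,o=None):
    c,A,p=cam(n,o)
    q=cv2.undistortPoints(np.array(uv,float).reshape(-1,1,2),c['mtx'],c['dist_coeffs']).reshape(-1,2)
    d=np.c_[q,np.ones(len(q))]@A.T
    return p+d*((z-p[2])/d[:,2])[:,None]
def w2px(n,P,o=None):
    c,A,p=cam(n,o)
    r=cv2.Rodrigues(A.T)[0]
    return cv2.projectPoints(np.array(P,float).reshape(-1,3),r,-A.T@p,c['mtx'],c['dist_coeffs'])[0].reshape(-1,2)
def local(P,o=None):
    "offset from TCP in tool axes, units of 25 mm (tool down)"
    o=o or get_obs(); M=R.from_euler('xyz',o['tcp_rot']).as_matrix()
    return (np.array(P)-o['tool_pos'])@M/25
E
python3 - <<'E'
from h import *
im=cv2.imread('pics/top0.png')
c=im[110:220,160:380]; cv2.imwrite('pics/crop1.png',cv2.resize(c,None,fx=3.6,fy=3.6,interpolation=cv2.INTER_CUBIC))
np.set_printoptions(suppress=True,precision=1)
print("stems z72",px2w('top',[(265,171),(283,194),(338,169),(247,192),(306,171),(320,197),(360,197),(271,138),(315,127)],72)[:,:2])
print("housing z36",px2w('top',[(265,171),(283,194),(338,169),(247,192),(306,171),(320,197),(360,197)],36)[:,:2])
print("mat z3",px2w('top',[(280,213),(344,213),(274,303),(341,305)],3)[:,:2])
print("handle z105",px2w('top',[(315,234)],105)[:,:2])
print("rack z18",px2w('top',[(170,229),(222,243),(154,284),(208,298)],18)[:,:2])
print("bin z100",px2w('top',[(377,218),(462,222),(373,289),(460,292)],100)[:,:2])
print("mug z90, jar80",px2w('top',[(405,172)],90)[:,:2],px2w('top',[(442,192)],80)[:,:2])
E
```

```text
stems z72 [[ 689.9  110.6]
 [ 622.1   56.5]
 [ 698.4 -104.1]
 [ 626.9  161.6]
 [ 691.3   -9.8]
 [ 614.4  -51.5]
 [ 615.6 -168.7]
 [ 790.2   95.4]
 [ 825.9  -35.2]]
housing z36 [[ 697.3  114.3]
 [ 627.6   58.6]
 [ 706.  -106.6]
 [ 632.5  166.7]
 [ 698.7   -9.6]
 [ 619.6  -52.5]
 [ 620.9 -173. ]]
mat z3 [[ 573.7   68.6]
 [ 575.6 -127.4]
 [ 303.5   81.9]
 [ 298.6 -118.3]]
handle z105 [[504.4 -37.2]]
rack z18 [[520.1 398.9]
 [480.  239.8]
 [355.6 439.4]
 [317.3 276.2]]
bin z100 [[ 551.5 -213.5]
 [ 541.7 -460.6]
 [ 352.2 -200.4]
 [ 343.1 -448.3]]
mug z90, jar80 [[ 688.3 -299.4]] [[ 631.8 -410.8]]
```

View pics/crop1.png

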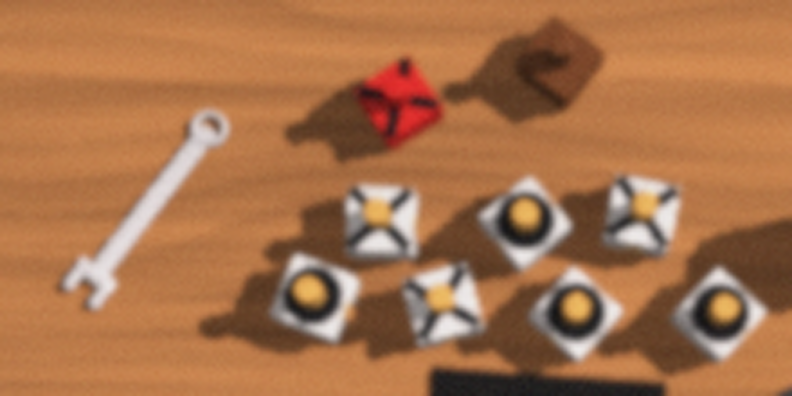

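The crop shows scrap (X tags) at top-image (265,169), (283,193) and (339,167). The disc modules are at (246,191), (306,169), (320,195) and (361,195). The only look-alikes are the red one at (271,138) and the brown one at (315,127), and both get left alone. I'll take a wrist view on the way.

Call:
arm_command --gripper '[60,60,60,60,60]' --pt "0 0 -0.8" --pt "0 0 -0.8" --pt "0 0 -0.8" --pt "0 0 -0.8" --pt "0 0 0" --twist '[-0.8,-0.8,-0.8,-0.7,0]'

```text
time: 0.72
tool_pos: [140.6, 506.4, 307.6]
tcp_rot: [3.139, 0.001, 3.141]
contact_force: [-0.2, 0.4, -0.1]
grip_width: 60.1
finger_force: 0.0
```

Call:
arm_command --gripper '[60,60,60,60,60]' --pt "-0.9 -1 0" --pt "-0.9 -1 0" --pt "-0.9 -1 0" --pt "-0.9 -1 0" --pt "-0.9 -1 0" --twist '[0,0,0,0,0]'

```text
time: 1.35
tool_pos: [253.2, 379.6, 305.4]
tcp_rot: [-3.14, -0.001, 3.14]
contact_force: [0.3, 0.1, 0.5]
grip_width: 60.2
finger_force: 0.0
```

Call:
arm_command --gripper '[60,60,60,60,60]' --pt "-0.9 -1 0" --pt "-0.9 -1 0" --pt "-0.5 -0.5 0" --pt "0 0 0" --pt "0 0 0" --twist '[0,0,0,0,0]'

```text
time: 1.98
tool_pos: [309.8, 318.6, 306.1]
tcp_rot: [-3.141, -0.001, 3.141]
contact_force: [-0.5, -0.1, -0.5]
grip_width: 60.5
finger_force: 0.0
```

Run:
```python
from h import *
import json
o=get_obs(); im=capture('wrist'); cv2.imwrite('pics/w1.png',im[:,:,::-1])
json.dump({k:np.array(o[k]).tolist() for k in('tool_pos','tcp_rot')},open('w1.json','w'))
print(o['time'],o['tool_pos'],o['tcp_rot'])
```

```text
1.975 [309.79490542 318.56143922 306.113262  ] [-3.14124835e+00 -1.11201785e-03  3.14086136e+00]
```

Call:
arm_command --gripper '[60,60,60,60,60]' --pt "-0.9 -1 0" --pt "-0.9 -1 0" --pt "-0.9 -1 0" --pt "-0.9 -1 0" --pt "-0.9 -1 0" --twist '[0,0,0,0,0]'

```text
time: 2.65
tool_pos: [423.1, 193.3, 306.6]
tcp_rot: [3.141, -0.0, -3.141]
contact_force: [0.9, 0.7, -0.3]
grip_width: 60.1
finger_force: 0.0
```

Call:
arm_command --gripper '[60,60,60,60,60]' --pt "-0.9 -1 0" --pt "-0.9 -1 0" --pt "-0.9 -1 0" --pt "-0.9 -1 0" --pt "-0.9 -1 0" --twist '[0,0,0,0,0]'

```text
time: 3.28
tool_pos: [535.8, 68.5, 306.5]
tcp_rot: [3.141, -0.0, -3.141]
contact_force: [-0.9, 0.3, -0.6]
grip_width: 60.2
finger_force: 0.0
```

Call:
arm_command --gripper '[60,60,60,60,60]' --pt "0 -0.8 0" --pt "0 0 0" --pt "0 0 0" --pt "0 0 0" --pt "0 0 0" --twist '[0,0,0,0,0]'

```text
time: 3.9
tool_pos: [535.1, 48.9, 306.9]
tcp_rot: [3.141, 0.0, -3.141]
contact_force: [1.3, 0.1, -0.5]
grip_width: 60.1
finger_force: 0.0
```

Run:
```python
from h import *
import json
o=get_obs(); im=capture('wrist'); cv2.imwrite('pics/w2.png',im[:,:,::-1])
json.dump({k:np.array(o[k]).tolist() for k in('tool_pos','tcp_rot')},open('w2.json','w'))
print(o['time'],o['tool_pos'],o['tcp_rot'])
```

```text
3.9 [535.0621175   48.94321621 306.94206537] [ 3.14143333e+00  3.76671046e-04 -3.14093788e+00]
```

View pics/w1.png

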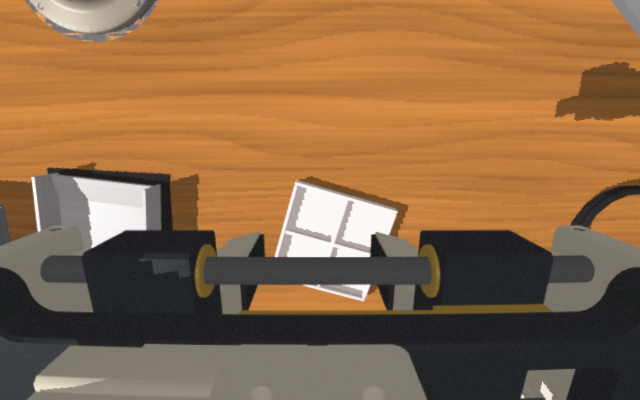

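View pics/w2.png

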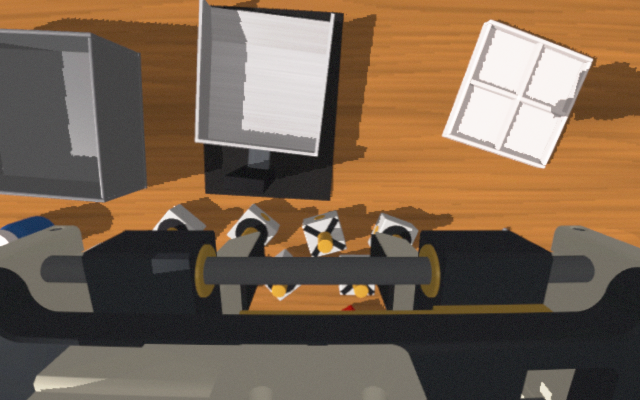

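w2 shows the rack corners at (488,20), (592,62), (545,167) and (443,136), and the tray's back-wall top edge from (196,141) to (319,156). The modules are partly hidden by the gripper. w1 shows the empty rack around (337,240). I'll fit the module poses in the top image.

Run:
```python
from h import *
import json
from scipy.optimize import minimize
np.set_printoptions(suppress=True,precision=1)
o=json.load(open('w2.json'))
rk=px2w('wrist',[(488,20),(592,62),(545,167),(443,136)],18,o)[:,:2]; print('rack',rk,rk.mean(0))
tw=px2w('wrist',[(196,141),(319,156)],47,o)[:,:2]; d=tw[1]-tw[0]; print('back wall',tw,tw.mean(0),np.linalg.norm(d),'y-axis ang',np.degrees(np.arctan2(d[1],d[0])))
print('stemB',px2w('wrist',[(326,243)],72,o))
im=cv2.imread('pics/top0.png'); hsv=cv2.cvtColor(im,cv2.COLOR_BGR2HSV)
white=((hsv[...,1]<60)&(hsv[...,2]>130)).astype(np.uint8)
def poly(x,y,t):
    a=np.radians(t);M=np.array([[np.cos(a),-np.sin(a)],[np.sin(a),np.cos(a)]])
    c=np.array([[-28,-28],[28,-28],[28,28],[-28,28]])@M.T+[x,y]
    P=np.r_[np.c_[c,np.zeros(4)],np.c_[c,np.full(4,36)]]
    return cv2.convexHull(w2px('top',P).astype(np.float32))[:,0]
S=8
for n,u,v in [('A',265,169),('B',282.5,192.5),('C',339.4,166.7),('P1',246,190.6),('P2',306,169.4),('P3',320,195.3),('P4',361.4,195.3)]:
    m=np.zeros_like(white);u0,v0=int(u),int(v);m[v0-16:v0+17,u0-15:u0+16]=white[v0-16:v0+17,u0-15:u0+16]
    k,l,st,_=cv2.connectedComponentsWithStats(m); keep=np.isin(l,[i for i in range(1,k) if st[i,4]>=6])
    pts=np.argwhere(keep)[:,::-1].astype(np.float32)
    hull=cv2.convexHull(pts)[:,0]
    off=np.array([u0-30,v0-30])
    A=np.zeros((60*S,60*S),np.uint8);cv2.fillConvexPoly(A,((hull-off+.5)*S).astype(int),1); A=cv2.dilate(A,np.ones((S//2*2+1,)*2,np.uint8))
    best=None
    def cost(p):
        B=np.zeros_like(A);cv2.fillConvexPoly(B,((poly(*p)-off+.5)*S).astype(int),1);return 1-(A&B).sum()/(A|B).sum()
    s=px2w('top',[(u,v)],72)[0]
    for t in range(0,90,15):
        r=minimize(cost,[s[0],s[1],t],method='Nelder-Mead',options=dict(initial_simplex=[[s[0],s[1],t],[s[0]+8,s[1],t],[s[0],s[1]+8,t],[s[0],s[1],t+10]]))
        if best is None or r.fun<best.fun: best=r
    print(n,'stem',s[:2],'fit',best.x,best.x[2]%90,'iou',1-best.fun)
```

```text
rack [[322.6 282. ]
 [372.1 442.1]
 [523.4 397.6]
 [478.6 233.8]] [424.2 338.9]
back wall [[ 484.9 -118.5]
 [ 505.8   51.2]] [495.3 -33.6] 170.9814273408134 y-axis ang 82.96585792859895
stemB [[624.7  61.1  72. ]]
A stem [695.9 110.8] fit [696.8 115.    0.6] 0.5550101146580126 iou 0.7664273545874909
B stem [626.5  58. ] fit [631.6  65.3  20.9] 20.897837453785737 iou 0.6709871766526642
C stem [ 705.4 -108.3] fit [ 709.4 -108.5   -4.4] 85.61460312956525 iou 0.8594162335065973
P1 stem [631.  164.7] fit [636.9 166.4  74.8] 74.80279994404336 iou 0.7426747563044541Traceback (most recent call last):
  File "<stdin>", line 29, in <module>
    res = _minimize_neldermead(fun, x0, args, callback, bounds=bounds,
                               **options)
    fxc = func(xc)
    fx = function(np.copy(x), *(wrapper_args + args))
  File "<stdin>", line 26, in cost
  File "<stdin>", line 15, in poly
  File "h.py", line 16, in w2px
    c,A,p=cam(n,o)
          ~~~^^^^^
  File "h.py", line 5, in cam
    c=get_calibration(n)
ValueError: time passes only in moves, steps and waits
```

Call:
arm_command --gripper '[60,60,60,60,60]' --pt "-1 0.5 1" --pt "-1 0.5 1" --pt "-1 0.5 1" --pt "-1 0.5 1" --pt "-1 0.5 1" --twist '[0,0,0,0,0]'

```text
time: 4.58
tool_pos: [661.0, 111.5, 180.8]
tcp_rot: [3.141, 0.0, 3.142]
contact_force: [0.6, 0.1, -0.7]
grip_width: 59.9
finger_force: 0.0
```

Call:
arm_command --gripper '[60,60,60,60,60]' --pt "-0.7 0 1" --pt "-0.7 0 1" --pt "0 0 1" --pt "0 0 0.5" --pt "0 0 0" --twist '[0,0,0,0,0]'

```text
time: 5.2
tool_pos: [694.8, 110.9, 93.5]
tcp_rot: [-3.142, -0.002, 3.141]
contact_force: [0.3, 0.3, 0.2]
grip_width: 60.2
finger_force: 0.0
```

Run:
```python
from h import *
o=get_obs(); print(o['tool_pos'],o['tcp_rot'],o['contact_force'])
im=capture('top'); cv2.imwrite('pics/top1.png',cv2.resize(im[100:320,150:480,::-1],None,fx=2.4,fy=2.4,interpolation=cv2.INTER_CUBIC))
im=capture('wrist'); cv2.imwrite('pics/w3.png',im[:,:,::-1])
```

```text
[694.75556118 110.86640908  93.51325496] [-3.14158563e+00 -1.72410634e-03  3.14147718e+00] [0.30685675 0.29563463 0.23330745]
```

View pics/w3.png

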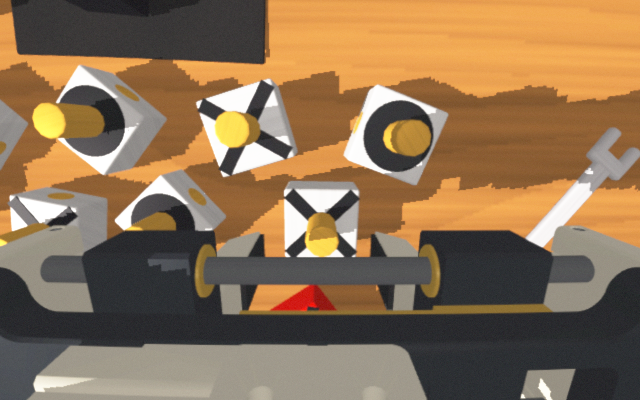

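w3 shows scrap A's stem top at about (322,240), centred between the fingers. B's stem is at (234,130), P1's at (405,139) and P3's at (50,121).

Run:
```python
from h import *
np.set_printoptions(suppress=True,precision=1)
o=get_obs()
print(px2w('wrist',[(322,240),(234,130),(405,139),(50,121)],72,o)[:,:2])
def ang(a,b,z=36):
    p=px2w('wrist',[a,b],z,o)[:,:2];d=p[1]-p[0];return np.linalg.norm(d),np.degrees(np.arctan2(d[1],d[0]))%90
print('B',ang((197,101),(221,176)),ang((272,79),(297,155)),'P1',ang((376,85),(447,118)),ang((345,155),(413,184)),ang((376,85),(345,155)))
print('P3',ang((83,66),(165,122)),ang((107,174),(165,122)))
print('A',ang((284,182),(358,182)))
```

```text
[[699.6 113.5]
 [630.3  61.1]
 [635.6 162.7]
 [623.7 -50.9]]
B (np.float64(54.275329037806465), np.float64(13.667821968854184)) (np.float64(54.044673024269294), np.float64(17.48631562565505)) P1 (np.float64(55.67353520537401), np.float64(67.19016385209645)) (np.float64(55.21463049798642), np.float64(67.39319833047783)) (np.float64(51.83282789963363), np.float64(66.96199359580991))
P3 (np.float64(66.01902483832332), np.float64(54.46704170058056)) (np.float64(61.1775297841718), np.float64(37.08981247576068))
A (np.float64(54.60167911651459), np.float64(89.95786474660339))
```

Call:
arm_command --gripper '[60,60,60,10,10]' --pt "-0.2 0.1 1" --pt "0 0 0.9" --pt "0 0 0" --pt "0 0 0" --pt "0 0 0" --twist '[0,0,0,0,0]'

```text
time: 5.92
tool_pos: [701.1, 113.3, 47.9]
tcp_rot: [3.141, 0.002, 3.141]
contact_force: [-0.3, 0.2, -0.3]
grip_width: 44.5
finger_force: 0.0
```

Call:
arm_command --gripper '[10,10,10,10,10]' --pt "0 0 0" --pt "0 0 -1" --pt "0 0 -1" --pt "0 0 -1" --pt "0 0 -1" --twist '[0,0,0,0,0]'

```text
time: 6.55
tool_pos: [700.4, 113.2, 148.1]
tcp_rot: [3.141, 0.001, 3.141]
contact_force: [-0.2, -0.6, -0.6]
grip_width: 9.9
finger_force: 0.0
```

Call:
arm_command --gripper '[10,10,10,10,10]' --pt "1 -0.4 0" --pt "1 -0.4 0" --pt "1 -0.4 0" --pt "1 -0.4 0" --pt "1 -0.4 0" --twist '[0,0,0,0,0]'

```text
time: 7.18
tool_pos: [574.6, 63.0, 147.4]
tcp_rot: [3.142, 0.001, 3.141]
contact_force: [-0.1, 0.0, 0.4]
grip_width: 10.1
finger_force: 0.0
```

Call:
arm_command --gripper '[10,10,10,10,10]' --pt "1 -0.4 0" --pt "1 -0.4 0" --pt "1 -0.4 0" --pt "1 -0.4 0" --pt "0.4 -0.5 0" --twist '[0,0,0,0,0]'

```text
time: 7.8
tool_pos: [464.5, 10.5, 147.3]
tcp_rot: [-3.142, 0.001, -3.141]
contact_force: [-0.1, -0.6, 0.2]
grip_width: 9.8
finger_force: 0.0
```

The fingers were still closing when the arm lifted, so it missed A. I'll allow more closing time and take B now, then check A.

Call:
arm_command --gripper '[46,46,46,46,46]' --pt "-1 0.4 0" --pt "-1 0.4 0" --pt "-1 0.4 0" --pt "-1 0.4 0" --pt "-1 0.4 0.5" --twist '[0,0,0,0,0]'

```text
time: 8.43
tool_pos: [592.6, 60.6, 135.3]
tcp_rot: [-3.142, 0.004, 3.141]
contact_force: [-0.4, -0.4, 1.1]
grip_width: 45.3
finger_force: 0.0
```

Call:
arm_command --gripper '[46,46,46,46,46]' --pt "-1 0 0.5" --pt "-0.6 0 0.5" --pt "0 0 0" --pt "0 0 0" --pt "0 0 0" --twist '[0,0,0,0,0]'

```text
time: 9.05
tool_pos: [630.2, 60.7, 110.1]
tcp_rot: [3.142, 0.001, 3.141]
contact_force: [0.2, -1.5, -0.0]
grip_width: 46.3
finger_force: 0.0
```

Run:
```python
from h import *
o=get_obs(); print(o['tool_pos'])
im=capture('wrist'); cv2.imwrite('pics/w4.png',im[:,:,::-1])
im=capture('top'); cv2.imwrite('pics/top2.png',im[:,:,::-1])
```

```text
[630.22546403  60.65682468 110.12254774]
```

View pics/w4.png

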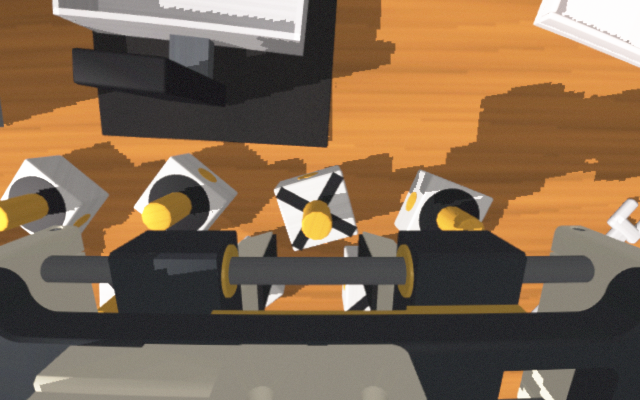

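w4 shows B's stem at (317,222), centred, and the tray handle top around (119,72).

Call:
arm_command --gripper '[46,46,46,10,10]' --pt "0 0 1" --pt "0 0 1" --pt "0 0 0.6" --pt "0 0 0" --pt "0 0 0" --twist '[0,0,0,0,0]'

```text
time: 9.78
tool_pos: [631.0, 60.8, 45.2]
tcp_rot: [3.142, 0.002, 3.141]
contact_force: [-0.0, 0.6, 0.3]
grip_width: 30.5
finger_force: 0.0
```

Call:
arm_command --gripper '[10,10,10,10,10]' --pt "0 0 0" --pt "0 0 0" --pt "0 0 0" --pt "0 0 0" --pt "0 0 -0.4" --twist '[0,0,0,0,0]'

```text
time: 10.4
tool_pos: [629.5, 60.8, 53.7]
tcp_rot: [3.141, -0.002, 3.141]
contact_force: [-0.1, 0.6, -1.0]
grip_width: 21.5
finger_force: 30.0
```

Run:
```python
from h import *
import json
np.set_printoptions(suppress=True,precision=1)
o=dict(tool_pos=[630.2,60.7,110.1],tcp_rot=[3.142,.001,3.141])
print('handle',px2w('wrist',[(75,48),(165,63),(165,92),(73,85)],108,o)[:,:2])
print('backwall',px2w('wrist',[(55,12),(302,38)],47,o)[:,:2])
print('stems',px2w('wrist',[(317,222),(155,217),(5,217)],72,o)[:,:2])
```

```text
handle [[523.3 -61.7]
 [531.5 -16. ]
 [545.3 -17.6]
 [540.9 -65.9]]
backwall [[ 484.4 -118.7]
 [ 504.3   50.1]]
stems [[ 626.4   60. ]
 [ 622.8  -52.2]
 [ 622.9 -163.5]]
```

Call:
arm_command --gripper '[10,10,10,10,10]' --pt "0 0 -1" --pt "0 0 -1" --pt "0.5 0 -1" --pt "1 -0.4 0" --pt "1 -0.4 0" --twist '[0,0,0,0,0]'

```text
time: 11.02
tool_pos: [566.9, 40.8, 129.6]
tcp_rot: [3.141, -0.0, -3.141]
contact_force: [1.0, 0.3, -0.0]
grip_width: 21.2
finger_force: 30.0
```

Call:
arm_command --gripper '[10,10,10,10,10]' --pt "1 -0.4 0" --pt "1 -0.4 0" --pt "1 -0.3 0" --pt "1 0 0" --pt "0.4 0 0" --twist '[0,0,0,0,0]'

```text
time: 11.65
tool_pos: [456.6, 13.4, 129.5]
tcp_rot: [3.141, -0.001, 3.141]
contact_force: [1.2, 0.5, -1.0]
grip_width: 21.4
finger_force: 30.0
```

Call:
arm_command --gripper '[10,10,10,10,10]' --pt "0 0 1" --pt "0 0 0.9" --pt "0 0 0.9" --pt "0 0 0" --pt "0 0 0" --twist '[0,0,0,0,0]'

```text
time: 12.28
tool_pos: [458.6, 13.3, 59.9]
tcp_rot: [-3.142, 0.001, 3.141]
contact_force: [-0.2, -1.0, -1.1]
grip_width: 21.1
finger_force: 30.0
```

Call:
arm_command --gripper '[10,10,46,46,46]' --pt "0 0 0.3" --pt "0 0 0" --pt "0 0 0" --pt "0 0 0" --pt "0 0 0" --twist '[0,0,0,0,0]'

```text
time: 12.9
tool_pos: [457.7, 13.3, 51.7]
tcp_rot: [3.142, -0.0, 3.141]
contact_force: [-0.9, -0.3, -0.1]
grip_width: 44.4
finger_force: 0.0
```

Call:
arm_command --gripper '[46,46,46,46,46]' --pt "0 0 -1" --pt "0 0 -1" --pt "0 0 -1" --pt "0 0 0" --pt "0 0 0" --twist '[0,0,0,0,0]'

```text
time: 13.52
tool_pos: [457.3, 13.4, 126.0]
tcp_rot: [3.141, -0.001, 3.141]
contact_force: [-0.4, 0.6, 0.3]
grip_width: 46.0
finger_force: 0.0
```

Run:
```python
from h import *
np.set_printoptions(suppress=True,precision=1)
print(get_obs()['time'])
im=capture('top')[:,:,::-1]; cv2.imwrite('pics/top3.png',im)
for f in ('pics/top0.png','pics/top3.png'):
    i=cv2.imread(f);h=cv2.cvtColor(i,cv2.COLOR_BGR2HSV)
    m=((h[...,0]>14)&(h[...,0]<28)&(h[...,1]>110)&(h[...,2]>170)).astype(np.uint8);m[:150]=0;m[:,:230]=0;m[210:]=0;m[:,380:]=0
    k,l,s,c=cv2.connectedComponentsWithStats(m)
    c=[c[j] for j in range(1,k) if s[j,4]>5]; print(f,np.c_[np.array(c),px2w('top',c,72)[:,:2]] if c else 0)
d=im[140:220,220:380];cv2.imwrite('pics/top3c.png',cv2.resize(d,None,fx=4,fy=4,interpolation=cv2.INTER_CUBIC))
```

```text
13.525
pics/top0.png [[ 305.7  168.7  698.2   -8.9]
 [ 338.7  166.3  706.6 -106.1]
 [ 264.4  168.5  697.3  112.7]
 [ 245.4  190.   632.7  166.4]
 [ 281.8  192.5  626.6   60. ]
 [ 319.9  194.7  621.1  -51.2]
 [ 361.1  194.9  621.7 -171.9]]
pics/top3.png [[ 305.6  168.7  698.2   -8.6]
 [ 338.6  166.4  706.3 -106. ]
 [ 264.3  168.5  697.4  113. ]
 [ 245.4  190.   632.7  166.4]
 [ 319.9  194.6  621.4  -51.2]
 [ 361.1  194.9  621.7 -171.9]]
```

Call:
arm_command --gripper '[46,46,46,46,46]' --pt "-1 0.4 0" --pt "-1 0.4 0" --pt "-1 0.4 0" --pt "-1 0.4 0" --pt "-1 0.4 0" --twist '[0,0,0,0,0]'

```text
time: 14.2
tool_pos: [582.9, 63.6, 125.1]
tcp_rot: [3.141, -0.003, 3.141]
contact_force: [0.3, 0.6, -0.7]
grip_width: 45.5
finger_force: 0.0
```

Call:
arm_command --gripper '[46,46,46,46,46]' --pt "-1 0.4 0" --pt "-1 0.4 0" --pt "-1 0.4 0" --pt "-1 0.4 0" --pt "-0.6 0.4 0.5" --twist '[0,0,0,0,0]'

```text
time: 14.82
tool_pos: [698.9, 113.5, 113.1]
tcp_rot: [3.142, 0.0, 3.141]
contact_force: [-0.1, -1.0, 0.1]
grip_width: 46.0
finger_force: 0.0
```

Call:
arm_command --gripper '[46,46,46,46,10]' --pt "0 0 1" --pt "0 0 1" --pt "0 0 0.7" --pt "0 0 0" --pt "0 0 0" --twist '[0,0,0,0,0]'

```text
time: 15.45
tool_pos: [698.4, 113.2, 47.5]
tcp_rot: [3.141, 0.001, 3.141]
contact_force: [0.2, 0.6, 0.1]
grip_width: 39.9
finger_force: 0.0
```

Call:
arm_command --gripper '[10,10,10,10,10]' --pt "0 0 0" --pt "0 0 0" --pt "0 0 0" --pt "0 0 0" --pt "0 0 0" --twist '[0,0,0,0,0]'

```text
time: 16.08
tool_pos: [698.3, 113.4, 47.6]
tcp_rot: [3.141, 0.002, 3.141]
contact_force: [-1.9, 0.5, 5.8]
grip_width: 21.0
finger_force: 30.0
```

Call:
arm_command --gripper '[10,10,10,10,10]' --pt "0 0 -1" --pt "0 0 -1" --pt "1 -0.7 -1" --pt "1 -0.7 -1" --pt "1 -0.7 -1" --twist '[0,0,0,0,0]'

```text
time: 16.7
tool_pos: [621.6, 60.2, 171.7]
tcp_rot: [-3.142, -0.001, 3.141]
contact_force: [-0.5, -0.2, -1.2]
grip_width: 21.1
finger_force: 30.0
```

Call:
arm_command --gripper '[10,10,10,10,10]' --pt "1 -0.7 0" --pt "1 -0.7 0" --pt "1 -0.7 0" --pt "1 -0.8 0" --pt "1 -0.8 0" --twist '[0,0,0,0,0]'

```text
time: 17.32
tool_pos: [496.5, -32.2, 171.3]
tcp_rot: [3.141, -0.001, 3.141]
contact_force: [0.6, 0.7, -1.2]
grip_width: 21.2
finger_force: 30.0
```

Call:
arm_command --gripper '[10,10,10,10,10]' --pt "1 -0.7 0" --pt "1 -0.7 0" --pt "0 0 1" --pt "0 0 1" --pt "0 0 1" --twist '[0,0,0,0,0]'

```text
time: 17.95
tool_pos: [447.4, -66.8, 95.8]
tcp_rot: [3.141, -0.0, 3.141]
contact_force: [-0.5, -0.2, -1.7]
grip_width: 21.0
finger_force: 30.0
```

Call:
arm_command --gripper '[10,10,10,10,10]' --pt "0 0 1" --pt "0 0 0.5" --pt "0 0 0" --pt "0 0 0" --pt "0 0 0" --twist '[0,0,0,0,0]'

```text
time: 18.58
tool_pos: [448.3, -66.9, 60.0]
tcp_rot: [-3.141, 0.002, 3.141]
contact_force: [-0.2, -0.3, -0.3]
grip_width: 21.6
finger_force: 30.0
```

Call:
arm_command --gripper '[10,10,46,46,46]' --pt "0 0 0.2" --pt "0 0 0" --pt "0 0 0" --pt "0 0 0" --pt "0 0 0" --twist '[0,0,0,0,0]'

```text
time: 19.2
tool_pos: [447.7, -66.7, 54.1]
tcp_rot: [3.141, -0.0, 3.141]
contact_force: [-0.5, 0.4, -0.3]
grip_width: 44.4
finger_force: 0.0
```

Call:
arm_command --gripper '[46,46,46,46,46]' --pt "0 0 -1" --pt "0 0 -1" --pt "0 0 -1" --pt "-1 -0.2 -0.5" --pt "-1 -0.2 0" --twist '[0,0,0,0,0]'

```text
time: 19.82
tool_pos: [499.0, -77.0, 143.0]
tcp_rot: [-3.141, 0.003, 3.141]
contact_force: [0.1, -0.7, -0.1]
grip_width: 46.2
finger_force: 0.0
```

Call:
arm_command --gripper '[46,46,46,46,46]' --pt "-1 -0.2 0" --pt "-1 -0.2 0" --pt "-1 -0.2 0" --pt "-1 -0.2 0" --pt "-1 -0.2 0" --twist '[0,0,0,0,0]'

```text
time: 20.45
tool_pos: [623.3, -101.8, 141.3]
tcp_rot: [3.141, -0.001, 3.141]
contact_force: [0.1, -0.1, 0.8]
grip_width: 45.8
finger_force: 0.0
```

Call:
arm_command --gripper '[46,46,46,46,46]' --pt "-1 -0.2 0" --pt "-1 0 0" --pt "-1 0 0.9" --pt "-0.3 0 0.9" --pt "0 0 0" --twist '[0,0,0,0,0]'

```text
time: 21.08
tool_pos: [703.3, -106.2, 93.2]
tcp_rot: [3.14, -0.006, 3.141]
contact_force: [-0.4, 0.3, 0.2]
grip_width: 45.9
finger_force: 0.0
```

Call:
arm_command --gripper '[46,46,46,10,10]' --pt "-0.1 0 1" --pt "0 0 0.9" --pt "0 0 0" --pt "0 0 0" --pt "0 0 0" --twist '[0,0,0,0,0]'

```text
time: 21.7
tool_pos: [708.4, -107.0, 51.0]
tcp_rot: [-3.141, 0.002, 3.141]
contact_force: [0.1, 0.7, 1.2]
grip_width: 30.1
finger_force: 0.0
```

Call:
arm_command --gripper '[10,10,10,10,10]' --pt "0 0 0" --pt "0 0 0" --pt "0 0 0" --pt "0 0 -1" --pt "0 0 -1" --twist '[0,0,0,0,0]'

```text
time: 22.32
tool_pos: [707.3, -106.7, 99.0]
tcp_rot: [3.141, -0.002, 3.141]
contact_force: [0.1, -0.4, 0.2]
grip_width: 21.3
finger_force: 30.0
```

Call:
arm_command --gripper '[10,10,10,10,10]' --pt "0 0 -1" --pt "1 0 -1" --pt "1 0 -1" --pt "1 0 0" --pt "1 0.3 0" --twist '[0,0,0,0,0]'

```text
time: 22.95
tool_pos: [606.8, -99.6, 174.3]
tcp_rot: [-3.141, 0.0, 3.141]
contact_force: [0.6, -0.2, -0.3]
grip_width: 21.2
finger_force: 30.0
```

Call:
arm_command --gripper '[10,10,10,10,10]' --pt "1 0.4 0" --pt "1 0.4 0" --pt "1 0.4 0" --pt "1 0.4 0" --pt "1 0.4 0" --twist '[0,0,0,0,0]'

```text
time: 23.58
tool_pos: [481.8, -48.9, 174.0]
tcp_rot: [3.141, -0.0, 3.141]
contact_force: [0.6, -0.0, -0.8]
grip_width: 21.2
finger_force: 30.0
```

Call:
arm_command --gripper '[10,10,10,10,10]' --pt "1 0.4 0" --pt "1 0.4 0" --pt "1 0.4 0" --pt "0.8 0 0" --pt "0 0 0" --twist '[0,0,0,0,0]'

```text
time: 24.2
tool_pos: [386.9, -19.0, 174.3]
tcp_rot: [3.142, -0.0, 3.141]
contact_force: [-0.7, -0.5, -1.4]
grip_width: 21.1
finger_force: 30.0
```

Call:
arm_command --gripper '[10,10,10,10,10]' --pt "0 0 1" --pt "0 0 1" --pt "0 0 1" --pt "0 0 1" --pt "0 0 0.5" --twist '[0,0,0,0,0]'

```text
time: 24.82
tool_pos: [388.3, -19.3, 60.5]
tcp_rot: [3.141, -0.001, 3.141]
contact_force: [-0.8, 0.1, -0.6]
grip_width: 20.7
finger_force: 30.0
```

Call:
arm_command --gripper '[10,46,46,46,46]' --pt "0 0 0" --pt "0 0 0" --pt "0 0 0" --pt "0 0 0" --pt "0 0 -1" --twist '[0,0,0,0,0]'

```text
time: 25.45
tool_pos: [386.8, -18.9, 86.3]
tcp_rot: [3.141, -0.003, 3.141]
contact_force: [0.2, 0.5, 0.0]
grip_width: 46.0
finger_force: 0.0
```

Call:
arm_command --gripper '[70,70,70,70,70]' --pt "0 0 -1" --pt "0 0 -1" --pt "0 0 -1" --pt "-1 0 -1" --pt "-1 0 0" --twist '[0,0,0,0,0]'

```text
time: 26.08
tool_pos: [439.5, -19.4, 189.1]
tcp_rot: [-3.141, 0.005, 3.141]
contact_force: [0.2, -0.8, -0.3]
grip_width: 69.9
finger_force: 0.0
```

Call:
arm_command --gripper '[70,70,70,70,70]' --pt "-1 0 0" --pt "-1 0 0" --pt "-1 0 0" --pt "-1 0 0" --pt "-1 -0.8 0" --twist '[0,0,0,0,0]'

```text
time: 26.7
tool_pos: [563.5, -38.4, 187.0]
tcp_rot: [3.141, 0.0, -3.14]
contact_force: [-0.4, 0.2, -0.4]
grip_width: 69.7
finger_force: 0.0
```

Run:
```python
from h import *
import json
o=get_obs(); print(o['time'],o['tool_pos'],o['tcp_rot'])
json.dump({k:np.array(o[k]).tolist() for k in('tool_pos','tcp_rot')},open('w5.json','w'))
im=capture('wrist')[:,:,::-1]; cv2.imwrite('pics/w5.png',im)
```

```text
26.7 [563.49230703 -38.39255679 186.95430667] [ 3.14118363e+00  2.63379899e-04 -3.14000225e+00]
```

View pics/w5.png

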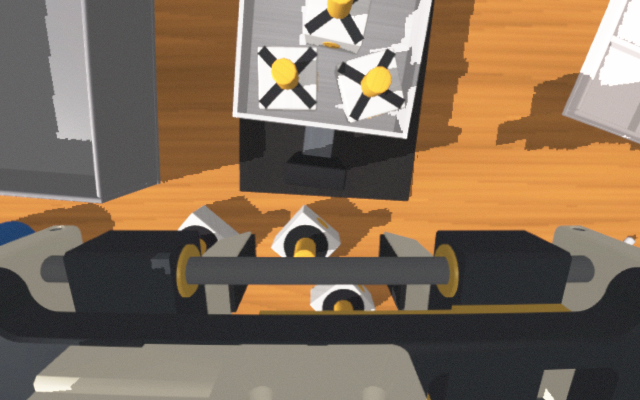

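w5 shows all three X modules in the tray at (285,73), (377,82) and (340,10), with the handle at about (317,172). I'll grip the handle across its 50 mm width and test a small lift.

Call:
arm_command --gripper '[75,75,75,75,75]' --pt "1 0 0" --pt "0.1 0 0" --pt "0 0 1" --pt "0 0 1" --pt "0 0 0" --twist '[0,0,0.7,0.7,0]'

```text
time: 27.38
tool_pos: [534.6, -38.9, 135.5]
tcp_rot: [3.141, -0.003, 3.02]
contact_force: [-0.2, -0.2, 1.2]
grip_width: 75.0
finger_force: 0.0
```

Call:
arm_command --gripper '[75,75,75,75,30]' --pt "0 0 1" --pt "0 0 1" --pt "0 0 0.7" --pt "0 0 0" --pt "0 0 0" --twist '[0,0,0,0,0]'

```text
time: 28.0
tool_pos: [536.4, -39.4, 70.6]
tcp_rot: [-3.141, 0.002, 3.02]
contact_force: [-0.0, -0.1, -0.0]
grip_width: 69.1
finger_force: 0.0
```

Call:
arm_command --gripper '[30,30,30,30,30]' --pt "0 0 0" --pt "0 0 0" --pt "0 0 0" --pt "0 0 0" --pt "0 0 0" --twist '[0,0,0,0,0]'

```text
time: 28.62
tool_pos: [535.8, -39.4, 70.0]
tcp_rot: [-3.141, 0.002, 3.019]
contact_force: [-1.0, -1.6, 5.9]
grip_width: 50.2
finger_force: 30.0
```

Call:
arm_command --gripper '[30,30,30,30,30]' --pt "0 0 -0.3" --pt "0 0 -0.3" --pt "0 0 0" --pt "0 0 0" --pt "0 0 0" --twist '[0,0,0,0,0]'

```text
time: 29.25
tool_pos: [535.1, -39.1, 83.9]
tcp_rot: [3.141, -0.001, 3.019]
contact_force: [0.4, 0.7, -4.5]
grip_width: 50.0
finger_force: 30.0
```

Run:
```python
from h import *
o=get_obs(); print(o['time'],o['tool_pos'],o['contact_force'],o['moment'])
im=capture('wrist')[:,:,::-1]; cv2.imwrite('pics/w6.png',im)
im=capture('scene')[:,:,::-1]; cv2.imwrite('pics/s6.png',cv2.resize(im[120:280,240:500],None,fx=3,fy=3,interpolation=cv2.INTER_CUBIC))
```

```text
29.25 [535.05326043 -39.14897467  83.90532147] [ 0.35631349  0.72144526 -4.48998132] [-0.02554493 -0.39258039 -0.03051354]
```

View pics/s6.png

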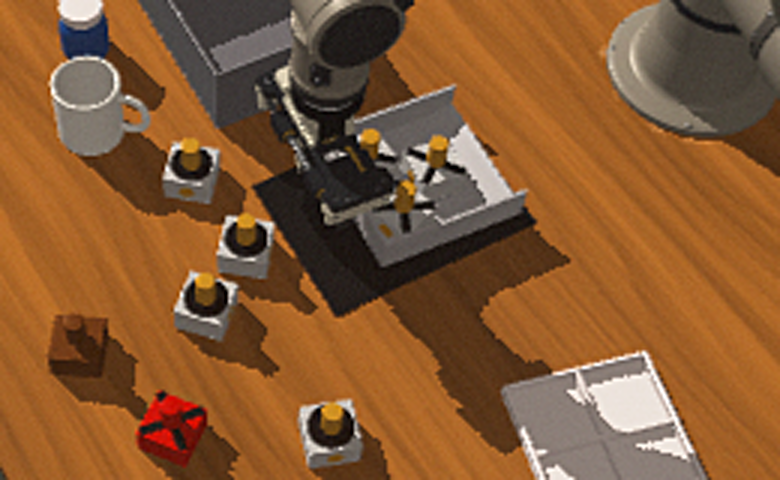

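The wrist force equals the full weight and the 0.39 Nm moment is held, so the firm grip carries the tray level. The tool can't pitch, so here is the plan:
1. Rest the tray across the bin's near corner.
2. Regrip only the handle's top edge, which acts as a weak hinge.
3. Raise the handle so the tray pitches over the rim.

First I lift slowly.

Call:
arm_command --gripper '[30,30,30,30,30]' --pt "0 0 -0.2" --pt "0 0 -0.4" --pt "0 0 -0.5" --pt "0 0 -0.5" --pt "0 0 -0.5" --twist '[0,0,0,0,0]'

```text
time: 29.98
tool_pos: [535.4, -39.2, 137.9]
tcp_rot: [3.142, 0.001, 3.019]
contact_force: [-0.8, 0.3, -5.0]
grip_width: 50.3
finger_force: 30.0
```

Call:
arm_command --gripper '[30,30,30,30,30]' --pt "0 0 -0.5" --pt "0 0 -0.5" --pt "0 0 -0.5" --pt "0 0 -0.5" --pt "0 0 -0.3" --twist '[0,0,0,0,0]'

```text
time: 30.6
tool_pos: [535.5, -39.3, 195.2]
tcp_rot: [3.142, 0.001, 3.019]
contact_force: [-0.8, -0.8, -3.6]
grip_width: 50.0
finger_force: 30.0
```

Run:
```python
from h import *
import json
np.set_printoptions(suppress=True,precision=2)
print(px2w('wrist',[(101,202)],100,json.load(open('w5.json')))[0])
o=get_obs(); print(o['time'],o['tool_pos'],o['contact_force'],o['moment'])
im=capture('wrist')[:,:,::-1]; cv2.imwrite('pics/w7.png',im)
```

```text
[ 557.63 -224.92  100.  ]
30.6 [535.48 -39.26 195.16] [-0.76 -0.84 -3.59] [-0.04 -0.39 -0.03]
```

View pics/w7.png

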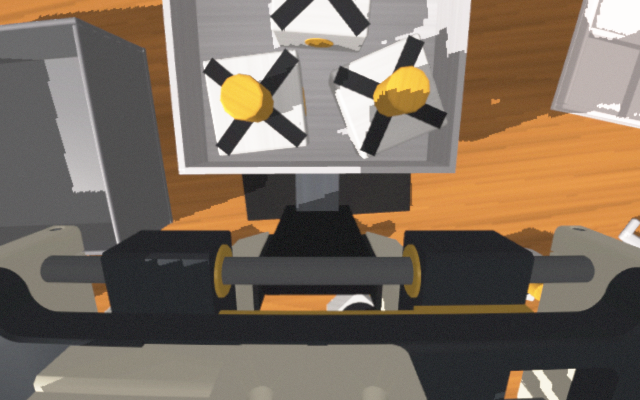

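w7 shows the tray hanging level with all three scrap modules still in it. I'll refine the bin corner, then move.

Run:
```python
from h import *
import json
np.set_printoptions(suppress=True,precision=1)
print(px2w('wrist',[(105,201),(91,35)],100,json.load(open('w2.json'))))
i=cv2.imread('pics/top3.png'); d=i[205:305,360:475]; cv2.imwrite('pics/bin.png',cv2.resize(d,None,fx=5,fy=5,interpolation=cv2.INTER_CUBIC))
```

```text
[[ 557.2 -223.1  100. ]
 [ 363.3 -208.   100. ]]
```

View pics/bin.png

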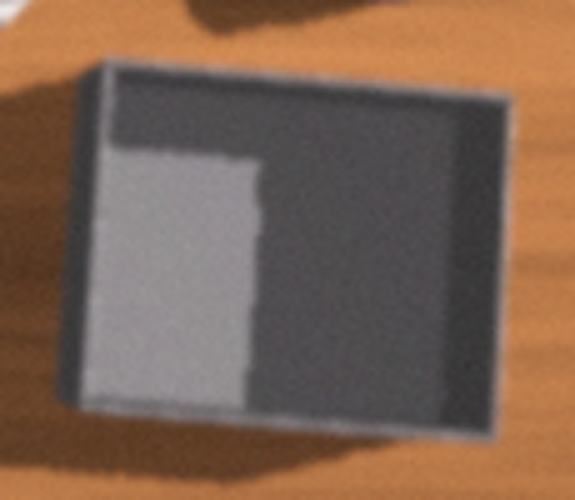

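Call:
arm_command --gripper '[30,30,30,30,30]' --pt "-0.3 -0.5 0" --pt "-0.5 -0.9 0" --pt "-0.5 -0.9 0" --pt "-0.5 -0.9 0" --pt "-0.5 -0.9 0" --twist '[0,0,0,0,0]'

```text
time: 31.28
tool_pos: [580.0, -149.7, 193.2]
tcp_rot: [3.141, -0.001, 3.019]
contact_force: [-0.6, -0.4, -4.1]
grip_width: 50.0
finger_force: 30.0
```

Call:
arm_command --gripper '[30,30,30,30,30]' --pt "-0.4 -0.8 0" --pt "-0.1 -0.3 0" --pt "0 0 0" --pt "0 0 0" --pt "0 0 0" --twist '[0,0,-0.5,-1,-1]'

```text
time: 31.9
tool_pos: [588.5, -176.5, 193.6]
tcp_rot: [3.141, -0.001, -3.043]
contact_force: [0.3, 0.3, -3.0]
grip_width: 49.8
finger_force: 30.0
```

Call:
arm_command --gripper '[30,30,30,30,30]' --pt "0 0 0" --pt "0 0 0" --pt "0 0 0" --pt "0 0 0" --pt "0 0 0" --twist '[-1,-1,-1,-1,-1]'

```text
time: 32.52
tool_pos: [588.5, -176.4, 193.6]
tcp_rot: [3.14, -0.0, -2.607]
contact_force: [-0.1, -0.4, -4.6]
grip_width: 50.0
finger_force: 30.0
```

Call:
arm_command --gripper '[30,30,30,30,30]' --pt "0 0 0" --pt "0 0 0" --pt "0 0 0" --pt "0 0 0" --pt "0 0 0" --twist '[-1,-1,-0.3,0,0]'

```text
time: 33.15
tool_pos: [588.8, -176.7, 194.1]
tcp_rot: [3.141, 0.0, -2.41]
contact_force: [-0.1, -0.4, -4.3]
grip_width: 49.8
finger_force: 30.0
```

The bin crop puts the near rim corner at (381,217) in full-image pixels, which agrees with the wrist estimate of (557,-223). I'll centre on it and lower.

Call:
arm_command --gripper '[30,30,30,30,30]' --pt "0 -0.3 0" --pt "0 -0.2 0.2" --pt "0 0 0.3" --pt "0 0 0.3" --pt "0 0 0" --twist '[0,0,0,0,0]'

```text
time: 33.78
tool_pos: [596.7, -185.7, 173.1]
tcp_rot: [3.139, -0.001, -2.409]
contact_force: [-0.0, 1.4, -4.0]
grip_width: 50.0
finger_force: 30.0
```

Call:
arm_command --gripper '[30,30,30,30,30]' --pt "0 0 0.1" --pt "0 0 0.1" --pt "0 0 0" --pt "0 0 0" --pt "0 0 0" --twist '[0,0,0,0,0]'

```text
time: 34.4
tool_pos: [597.4, -186.2, 169.7]
tcp_rot: [-3.141, 0.0, -2.409]
contact_force: [-0.6, 0.8, 1.5]
grip_width: 49.5
finger_force: 30.0
```

Run:
```python
from h import *
o=get_obs(); print(o['time'],o['tool_pos'],o['contact_force'],o['moment'])
```

```text
34.4 [ 597.42810515 -186.1580176   169.676074  ] [-0.59953069  0.81863511  1.49803008] [-0.06609146  0.15858175  0.01212088]
```

Call:
arm_command --gripper '[53,60,60,60,60]' --pt "0 0 0" --pt "0 0 0" --pt "0 0 0" --pt "0 0 0" --pt "0 0 0" --twist '[0,0,0,0,0]'

```text
time: 35.02
tool_pos: [597.2, -186.1, 169.1]
tcp_rot: [3.141, 0.0, -2.409]
contact_force: [0.4, 0.7, -0.8]
grip_width: 60.3
finger_force: 0.0
```

Run:
```python
from h import *
o=get_obs(); print(o['time'],o['tool_pos'],o['contact_force'],o['moment'])
im=capture('scene')[:,:,::-1]
im2=capture('wrist')[:,:,::-1]
a=cv2.resize(im[60:220,230:430],None,fx=2.5,fy=2.5,interpolation=cv2.INTER_CUBIC); b=im2[:300,120:420]
c=np.zeros((400,800,3),np.uint8); c[:,:500]=a; c[:300,500:]=b; cv2.imwrite('pics/s8.png',c)
```

```text
35.025 [ 597.22148761 -186.0705049   169.14626495] [ 0.44216139  0.70418309 -0.75324111] [-0.00531176  0.09457972  0.00050431]
```

View pics/s8.png

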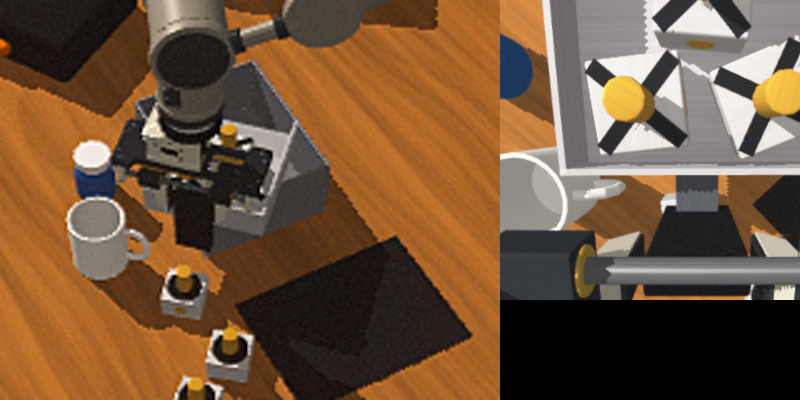

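The tray rests stably on the bin corner with the scrap inside. Now I'll regrip only the top ~8 mm of the handle.

Call:
arm_command --gripper '[60,60,60,30,30]' --pt "0 0 -0.6" --pt "0 0 -0.6" --pt "0 0 0" --pt "0 0 0" --pt "0 0 0" --twist '[0,0,0,0,0]'

```text
time: 35.75
tool_pos: [597.1, -186.0, 198.9]
tcp_rot: [3.141, -0.0, -2.409]
contact_force: [-1.1, -1.2, 2.2]
grip_width: 49.5
finger_force: 30.0
```

Call:
arm_command --gripper '[30,30,30,30,30]' --pt "0 0 0" --pt "0 0 0" --pt "0 0 0" --pt "0.2 0 -0.2" --pt "0.2 0 -0.2" --twist '[0,0,0,0,0]'

```text
time: 36.38
tool_pos: [589.5, -192.9, 209.2]
tcp_rot: [3.141, -0.0, -2.409]
contact_force: [-0.3, 0.5, -3.3]
grip_width: 49.1
finger_force: 30.0
```

```bash
cat > st.py <<'E'
from h import *
np.set_printoptions(suppress=True,precision=2)
o=get_obs(); M=R.from_euler('xyz',o['tcp_rot']).as_matrix()
print(o['time'],o['tool_pos'],'F',o['contact_force'],'Mtool',o['moment']@M,o['grip_width'],o['finger_force'])
E
python3 st.py
```

```text
36.375 [ 589.48 -192.9   209.2 ] F [-0.26  0.53 -3.31] Mtool [ 0.02 -0.27  0.03] 49.12629300516526 29.999843537807465
```

Call:
arm_command --gripper '[30,30,30,30,30]' --pt "0.2 0 -0.3" --pt "0.2 0 -0.3" --pt "0.2 0 -0.3" --pt "0 0 0" --pt "0 0 0" --twist '[0,0,0,0,0]'

```text
time: 37.0
tool_pos: [578.7, -202.7, 231.7]
tcp_rot: [-3.142, 0.0, -2.409]
contact_force: [0.2, 0.1, -3.3]
grip_width: 49.3
finger_force: 30.0
```

```bash
python3 st.py
python3 - <<'E'
from h import *
o=get_obs(); im=capture('wrist')[:,:,::-1]; cv2.imwrite('pics/w9.png',im)
im2=capture('scene')[:,:,::-1]
a=cv2.resize(im2[60:220,230:430],None,fx=2.5,fy=2.5,interpolation=cv2.INTER_CUBIC)
c=np.zeros((400,800,3),np.uint8); c[:,:500]=a; c[:300,500:]=im[:300,120:420]; cv2.imwrite('pics/s9.png',c)
E
```

```text
37.0 [ 578.7  -202.74  231.68] F [ 0.25  0.06 -3.27] Mtool [ 0.02 -0.13  0.02] 49.305903400797604 30.000048279762268
```

View pics/s9.png

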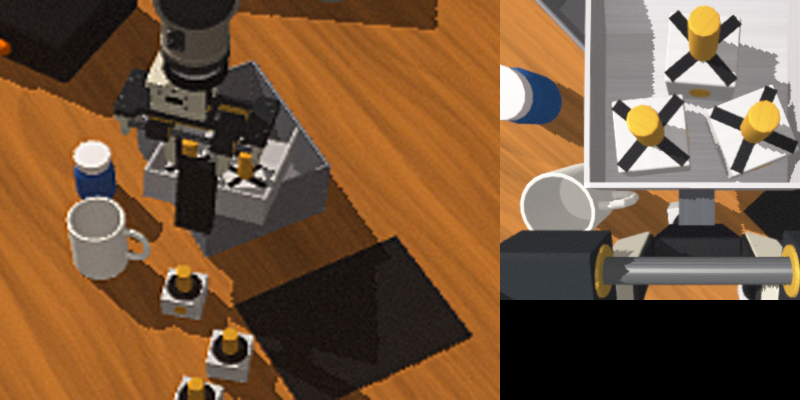

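s9 shows the tray hinged and partly supported by the rim, at about 15° from geometry, with the scrap still in it. I'll raise the handle along the arc to pour.

Call:
arm_command --gripper '[30,30,30,30,30]' --pt "0.5 0 -0.4" --pt "0.5 0 -0.4" --pt "0.5 0 -0.3" --pt "0.5 0 -0.3" --pt "0 0 0" --twist '[0,0,0,0,0]'

```text
time: 37.72
tool_pos: [541.0, -237.3, 267.8]
tcp_rot: [-3.14, 0.0, -2.41]
contact_force: [0.1, 0.6, -2.8]
grip_width: 49.8
finger_force: 30.0
```

```bash
python3 st.py
```

```text
37.725 [ 540.95 -237.32  267.77] F [ 0.12  0.55 -2.77] Mtool [-0.05 -0.15 -0.02] 49.75615650386189 29.991038739681244
```

Call:
arm_command --gripper '[30,30,30,30,30]' --pt "0.5 0 -0.2" --pt "0.5 0 -0.2" --pt "0.5 0 -0.1" --pt "0 0 0" --pt "0 0 0" --twist '[0,0,0,0,0]'

```text
time: 38.35
tool_pos: [513.6, -261.3, 279.1]
tcp_rot: [3.141, 0.0, -2.409]
contact_force: [0.1, 0.5, -2.7]
grip_width: 49.0
finger_force: 30.0
```

```bash
python3 st.py
python3 - <<'E'
from h import *
o=get_obs(); im=capture('wrist')[:,:,::-1]; cv2.imwrite('pics/w10.png',im)
h=cv2.cvtColor(im,cv2.COLOR_BGR2HSV)
m=((h[...,0]>17)&(h[...,0]<30)&(h[...,1]>150)&(h[...,2]>150)).astype(np.uint8);m[240:]=0
k,l,s,c=cv2.connectedComponentsWithStats(m)
print([(s[j,4],c[j].round()) for j in range(1,k) if s[j,4]>60])
E
```

```text
38.35 [ 513.55 -261.27  279.06] F [ 0.06  0.53 -2.66] Mtool [-0.09 -0.2   0.01] 48.96181891653872 29.994965493679047
[(np.int32(85), array([313.,  11.])), (np.int32(586), array([353.,  42.])), (np.int32(159), array([320.,  38.]))]
```

Call:
arm_command --gripper '[30,30,30,30,30]' --pt "0.3 0 -0.3" --pt "0.3 0 -0.4" --pt "0 0 -0.5" --pt "0 0 -0.5" --pt "0 0 0" --twist '[0,0,0,0,0]'

```text
time: 39.02
tool_pos: [502.8, -271.8, 323.3]
tcp_rot: [-3.139, 0.0, -2.409]
contact_force: [0.6, -0.1, -2.3]
grip_width: 49.3
finger_force: 30.0
```

Call:
arm_command --gripper '[30,30,30,30,30]' --pt "0 0 -0.6" --pt "0 0 -0.6" --pt "0 0 -0.6" --pt "0 0 0" --pt "0 0 0" --twist '[0,0,0,0,0]'

```text
time: 39.65
tool_pos: [502.3, -271.2, 365.7]
tcp_rot: [3.14, -0.0, -2.409]
contact_force: [-0.8, 0.3, -1.9]
grip_width: 49.0
finger_force: 30.0
```

```bash
python3 st.py
python3 - <<'E'
from h import *
o=get_obs(); im=capture('wrist')[:,:,::-1]; cv2.imwrite('pics/w11.png',im)
h=cv2.cvtColor(im,cv2.COLOR_BGR2HSV)
m=((h[...,0]>17)&(h[...,0]<30)&(h[...,1]>150)&(h[...,2]>150)).astype(np.uint8);m[240:]=0
k,l,s,c=cv2.connectedComponentsWithStats(m)
print([(s[j,4],c[j].round()) for j in range(1,k) if s[j,4]>40])
im=capture('top')[:,:,::-1]; cv2.imwrite('pics/top11.png',im)
E
```

```text
39.65 [ 502.3  -271.19  365.75] F [-0.78  0.35 -1.91] Mtool [-0.1  -0.01 -0.04] 49.03348082688423 29.995139837265015
[(np.int32(48), array([312.,  46.])), (np.int32(94), array([319.,  69.]))]
```

The wrist force is now 1.9 N, which is the empty tray alone, so the scrap has left it. I'll rotate back and carry the tray to the mat.

Call:
arm_command --gripper '[30,30,30,30,30]' --pt "0 0 0" --pt "0 0 0" --pt "0 0 0" --pt "0 0 0" --pt "0 0 0" --twist '[0.6,1,1,1,1]'

```text
time: 40.38
tool_pos: [502.3, -271.3, 366.0]
tcp_rot: [3.141, -0.001, -2.813]
contact_force: [0.3, -0.3, -1.8]
grip_width: 49.4
finger_force: 30.0
```

Call:
arm_command --gripper '[30,30,30,30,30]' --pt "0 0 0" --pt "0 0 0" --pt "0 0 0" --pt "0 0 0" --pt "0 0 0" --twist '[1,1,1,1,0.8]'

```text
time: 41.0
tool_pos: [502.3, -271.3, 366.0]
tcp_rot: [3.141, -0.001, 3.052]
contact_force: [-0.3, 0.1, -1.3]
grip_width: 49.3
finger_force: 30.0
```

Call:
arm_command --gripper '[30,30,30,30,30]' --pt "0 0.6 0" --pt "0.5 0.9 0" --pt "0.6 0.9 0" --pt "0.6 0.9 0" --pt "0.6 0.9 0" --twist '[0,0,0,0,0]'

```text
time: 41.62
tool_pos: [453.7, -160.0, 366.5]
tcp_rot: [3.141, -0.0, 3.056]
contact_force: [-0.7, -0.6, -1.5]
grip_width: 49.2
finger_force: 30.0
```

Call:
arm_command --gripper '[30,30,30,30,30]' --pt "0.6 0.9 0" --pt "0.6 0.9 0" --pt "0.6 0.9 0" --pt "0.6 0.9 0" --pt "0.5 0.9 0" --twist '[0,0,0,0,0]'

```text
time: 42.25
tool_pos: [391.0, -41.7, 366.6]
tcp_rot: [3.141, 0.0, 3.056]
contact_force: [0.3, -0.1, -2.8]
grip_width: 48.8
finger_force: 30.0
```

Call:
arm_command --gripper '[30,30,30,30,30]' --pt "0.6 0.9 0" --pt "0 0 0" --pt "0 0 0" --pt "0 0 0" --pt "0 0 0" --twist '[0,0,0,0,0]'

```text
time: 42.88
tool_pos: [379.2, -20.0, 366.5]
tcp_rot: [3.141, -0.0, 3.053]
contact_force: [-0.3, -0.2, -1.9]
grip_width: 49.0
finger_force: 30.0
```

```bash
python3 st.py
python3 - <<'E'
from h import *
im=capture('top')[:,:,::-1]; cv2.imwrite('pics/top12.png',im)
h=cv2.cvtColor(im,cv2.COLOR_BGR2HSV)
m=((h[...,0]>14)&(h[...,0]<28)&(h[...,1]>110)&(h[...,2]>120)).astype(np.uint8)
b=m[225:285,386:458]; k,l,s,c=cv2.connectedComponentsWithStats(b)
print('gold in bin',[(s[j,4],(c[j]+[386,225]).round()) for j in range(1,k) if s[j,4]>2])
g=(h[...,2]>190)&(h[...,1]<50); k,l,s,c=cv2.connectedComponentsWithStats(g[225:285,386:458].astype(np.uint8)); print('white',[(s[j,4],(c[j]+[386,225]).round()) for j in range(1,k) if s[j,4]>5])
w=capture('wrist')[:,:,::-1]; cv2.imwrite('pics/w12.png',w)
a=cv2.resize(im[205:305,265:475],None,fx=2.4,fy=2.4,interpolation=cv2.INTER_CUBIC)
s_=capture('scene')[:,:,::-1]; e=cv2.resize(s_[70:250,260:440],None,fx=1.6,fy=1.6,interpolation=cv2.INTER_CUBIC)
C=np.zeros((560,800,3),np.uint8); C[:240,:504]=a; C[:288,508:796]=e; C[300:560,:416]=cv2.resize(w,(416,260)); cv2.imwrite('pics/c12.png',C)
E
```

```text
42.875 [379.23 -20.03 366.52] F [-0.26 -0.15 -1.93] Mtool [ 0.03 -0.01  0.01] 48.95964063515783 29.995128214359283
gold in bin [(np.int32(43), array([404., 261.])), (np.int32(10), array([428., 276.])), (np.int32(31), array([437., 282.]))]
white [(np.int32(246), array([442., 256.])), (np.int32(41), array([406., 254.])), (np.int32(29), array([397., 256.])), (np.int32(33), array([409., 265.])), (np.int32(29), array([400., 267.])), (np.int32(177), array([428., 276.]))]
```

The top image shows three modules inside the bin, at (442,256), (404,261) and (432,280). Now I lower the tray lip-first onto the mat, then arc the handle down.

Call:
arm_command --gripper '[30,30,30,30,30]' --pt "-0.4 0 0.6" --pt "0 0 1" --pt "0 0 1" --pt "0 0 1" --pt "0 0 0.9" --twist '[0,0,0,0,0]'

```text
time: 43.65
tool_pos: [388.9, -20.6, 253.3]
tcp_rot: [3.141, -0.0, 3.054]
contact_force: [-0.2, 0.2, -1.9]
grip_width: 49.4
finger_force: 30.0
```

Call:
arm_command --gripper '[30,30,30,30,30]' --pt "0 0 0.3" --pt "0 0 0.3" --pt "0 0 0.3" --pt "0 0 0" --pt "0 0 0" --twist '[0,0,0,0,0]'

```text
time: 44.28
tool_pos: [389.2, -20.5, 232.0]
tcp_rot: [-3.142, 0.001, 3.054]
contact_force: [0.1, 0.8, -2.8]
grip_width: 49.1
finger_force: 30.0
```

```bash
python3 st.py
```

```text
44.275 [389.19 -20.55 232.04] F [ 0.11  0.78 -2.78] Mtool [-0.01  0.02 -0.08] 49.14213320347227 29.9951308965683
```

Call:
arm_command --gripper '[30,30,30,30,30]' --pt "0 0 0.3" --pt "0 0 0.2" --pt "0 0 0.2" --pt "0 0 0" --pt "0 0 0" --twist '[0,0,0,0,0]'

```text
time: 44.9
tool_pos: [388.7, -20.4, 214.0]
tcp_rot: [3.141, -0.001, 3.054]
contact_force: [-0.1, -0.4, -0.6]
grip_width: 48.9
finger_force: 30.0
```

```bash
python3 st.py
```

```text
44.9 [388.65 -20.43 214.04] F [-0.11 -0.36 -0.65] Mtool [-0.13  0.26 -0.03] 48.925485302152424 29.994557797908783
```

Call:
arm_command --gripper '[30,30,30,30,30]' --pt "-0.6 0 0.2" --pt "-0.6 0 0.3" --pt "-0.7 0 0.4" --pt "-0.7 0 0.5" --pt "0 0 0" --twist '[0,0,0,0,0]'

```text
time: 45.52
tool_pos: [454.7, -26.3, 177.8]
tcp_rot: [3.141, -0.002, 3.054]
contact_force: [-0.7, 0.4, 1.0]
grip_width: 49.6
finger_force: 30.0
```

```bash
python3 st.py
```

```text
45.525 [454.66 -26.29 177.85] F [-0.72  0.42  1.03] Mtool [-0.06  0.06 -0.01] 49.59686357399932 30.00004380941391
```

Call:
arm_command --gripper '[30,30,30,30,30]' --pt "-0.6 0 0.6" --pt "-0.6 0 0.6" --pt "-0.5 0 0.6" --pt "-0.4 0 0.6" --pt "0 0 0" --twist '[0,0,0,0,0]'

```text
time: 46.15
tool_pos: [505.8, -30.7, 118.3]
tcp_rot: [3.141, -0.002, 3.054]
contact_force: [-1.0, 0.5, -1.7]
grip_width: 49.2
finger_force: 30.0
```

```bash
python3 st.py
```

```text
46.15 [505.84 -30.74 118.26] F [-1.04  0.46 -1.74] Mtool [0.04 0.27 0.01] 49.19660194871303 29.998718798160553
```

Call:
arm_command --gripper '[30,30,30,30,30]' --pt "-0.2 0 0.3" --pt "-0.1 0 0.3" --pt "0 0 0.1" --pt "0 0 0" --pt "0 0 0" --twist '[0,0,0,0,0]'

```text
time: 46.78
tool_pos: [514.2, -31.5, 102.8]
tcp_rot: [-3.141, 0.002, 3.054]
contact_force: [-0.3, 0.2, 6.1]
grip_width: 49.3
finger_force: 30.0
```

```bash
python3 st.py
```

```text
46.775 [514.21 -31.52 102.8 ] F [-0.31  0.16  6.09] Mtool [-0.07  0.25  0.01] 49.28216045717951 30.00117927789688
```

Call:
arm_command --gripper '[45,75,75,75,75]' --pt "0 0 0" --pt "0 0 0" --pt "0 0 0" --pt "0 0 -0.5" --pt "0 0 -1" --twist '[0,0,0,0,0]'

```text
time: 47.4
tool_pos: [513.0, -31.3, 139.4]
tcp_rot: [3.141, -0.002, 3.054]
contact_force: [0.3, 0.4, 0.4]
grip_width: 74.7
finger_force: 0.0
```

Call:
arm_command --gripper '[46,46,46,46,46]' --pt "0 0 -1" --pt "0 0 -1" --pt "0 1 -1" --pt "0 1 0" --pt "0 1 0" --twist '[0,0,0,-0.5,-0.5]'

```text
time: 48.02
tool_pos: [519.2, 44.1, 215.4]
tcp_rot: [3.142, 0.002, -3.141]
contact_force: [-0.2, 0.8, 0.2]
grip_width: 46.3
finger_force: 0.0
```

Call:
arm_command --gripper '[46,46,46,46,46]' --pt "0 1 0" --pt "0 1 0" --pt "0 1 0" --pt "0 1 0" --pt "0 1 0" --twist '[0,0,0,0,0]'

```text
time: 48.65
tool_pos: [519.0, 169.2, 215.1]
tcp_rot: [3.141, 0.001, 3.141]
contact_force: [0.7, -0.4, 0.6]
grip_width: 45.9
finger_force: 0.0
```

Call:
arm_command --gripper '[46,46,46,46,46]' --pt "0 1 0" --pt "0 1 0" --pt "0 1 0" --pt "0 0 0" --pt "0 0 0" --twist '[0,0,0,0,0]'

```text
time: 49.28
tool_pos: [519.0, 242.8, 214.5]
tcp_rot: [-3.141, 0.0, 3.141]
contact_force: [-0.9, -0.7, 0.5]
grip_width: 46.2
finger_force: 0.0
```

```bash
cat > gold.py <<'E'
from h import *
np.set_printoptions(suppress=True,precision=1)
i=np.ascontiguousarray(capture('top')[:,:,::-1]); cv2.imwrite('pics/gold_%d.png'%(get_obs()['time']*10),i)
h=cv2.cvtColor(i,cv2.COLOR_BGR2HSV)
m=((h[...,0]>14)&(h[...,0]<28)&(h[...,1]>110)&(h[...,2]>170)).astype(np.uint8);m[:140]=0;m[:,:150]=0;m[300:]=0;m[:,385:]=0
k,l,s,c=cv2.connectedComponentsWithStats(m)
for j in range(1,k):
    if s[j,4]>5 and s[j,4]<150:
        u,v=c[j].astype(int); a=h[v-7:v+8,u-7:u+8]; f=((a[...,1]<60)&(a[...,2]>130)).mean()
        print(s[j,4],c[j],px2w('top',[c[j]],72)[0,:2],'white frac %.2f'%f)
E
python3 st.py; python3 gold.py
```

```text
49.275 [518.97 242.82 214.53] F [-0.88 -0.7   0.54] Mtool [-0.01 -0.02  0.01] 46.18214222877719 0.0
41 [305.5 168.7] [698.3  -8.3] white frac 0.16
47 [238.  178.9] [665.5 189.3] white frac 0.18
41 [319.9 194.7] [621.1 -51.2] white frac 0.13
38 [361.1 194.9] [ 621.7 -171.9] white frac 0.26
```

P1 was knocked to about (666,189). I'll refine the rack pose automatically from this viewpoint, then hover over P1 to get its yaw.

Run:
```python
from h import *
np.set_printoptions(suppress=True,precision=1)
o=get_obs(); im=np.ascontiguousarray(capture('wrist')[:,:,::-1]); cv2.imwrite('pics/w13.png',im)
h=cv2.cvtColor(im,cv2.COLOR_BGR2HSV); m=((h[...,1]<50)&(h[...,2]>120)).astype(np.uint8); m[235:]=0
m=cv2.morphologyEx(m,cv2.MORPH_CLOSE,np.ones((9,9)))
k,l,s,c=cv2.connectedComponentsWithStats(m)
p=w2px('wrist',[[424,339,18]],o)[0]; print('pred',p)
for j in range(1,k):
    if s[j,4]>3000:
        pts=np.argwhere(l==j)[:,::-1]; q=px2w('wrist',cv2.convexHull(pts.astype(np.float32))[:,0],18,o)[:,:2]
        print(s[j],c[j],cv2.minAreaRect(q.astype(np.float32)))
```

```text
pred [402.4 102.7]
[    0     0   148   159 11793] [101.6  71.8] ((393.9622802734375, -45.36212158203125), (186.3773651123047, 170.11488342285156), 85.24051666259766)
[  315     0   183   190 21866] [403.4  96.4] ((421.2258605957031, 340.87481689453125), (165.32901000976562, 167.17105102539062), 73.5987777709961)
```

Call:
arm_command --gripper '[46,46,46,46,46]' --pt "-1 -0.5 0.5" --pt "-1 -0.5 0.5" --pt "-1 -0.5 0.5" --pt "-1 -0.6 0.5" --pt "-1 0 0.5" --twist '[0,0,0,0,0]'

```text
time: 50.0
tool_pos: [645.0, 188.5, 151.5]
tcp_rot: [-3.141, -0.0, 3.139]
contact_force: [-0.1, -1.0, -0.1]
grip_width: 45.9
finger_force: 0.0
```

Call:
arm_command --gripper '[46,46,46,46,46]' --pt "-1 0 0" --pt "-0.6 0 0" --pt "0 0 0" --pt "0 0 0" --pt "0 0 0" --twist '[0,0,0,0,0]'

```text
time: 50.62
tool_pos: [683.4, 190.8, 152.1]
tcp_rot: [3.142, -0.0, 3.141]
contact_force: [-0.1, -1.6, 0.3]
grip_width: 46.0
finger_force: 0.0
```

```bash
cat > modyaw.py <<'E'
from h import *
import sys
np.set_printoptions(suppress=True,precision=1)
o=get_obs(); im=np.ascontiguousarray(capture('wrist')[:,:,::-1]); cv2.imwrite('pics/my_%d.png'%(o['time']*10),im)
print(o['tool_pos'])
h=cv2.cvtColor(im,cv2.COLOR_BGR2HSV)
g=((h[...,0]>17)&(h[...,0]<30)&(h[...,1]>150)&(h[...,2]>170)).astype(np.uint8); g[255:]=0
w=((h[...,1]<50)&(h[...,2]>140)).astype(np.uint8)
x,y=map(float,sys.argv[1:3])
# top-face edges: dominant straight segments near the housing, on the z=36 plane
c36=w2px('wrist',[[x,y,36]],o)[0]; print('housing px',c36)
m=w.copy(); m[:]=0; r=75; u,v=c36.astype(int); m[max(v-r,0):min(v+r,228),max(u-r,0):u+r]=1
k,l,s,c=cv2.connectedComponentsWithStats(((m>0)&(w>0)).astype(np.uint8))
e=cv2.createLineSegmentDetector().detect(cv2.cvtColor(im,cv2.COLOR_BGR2GRAY))[0][:,0]
for a in e:
    p=a.reshape(2,2); 
    if np.all(np.abs(p-c36)<r) and p[:,1].max()<228:
        q=px2w('wrist',p,36,o)[:,:2]; d=q[1]-q[0]; L=np.linalg.norm(d)
        if L>22: print(a.round(),'L %.0f ang %.0f'%(L,np.degrees(np.arctan2(d[1],d[0]))%90))
k,l,s,c=cv2.connectedComponentsWithStats(g)
for j in range(1,k):
    if s[j,4]>80: print('gold',s[j,4],c[j],px2w('wrist',[c[j]],72,o)[0,:2])
E
python3 modyaw.py 665 189
```

```text
[683.4 190.8 152.1]
housing px [315.7 181.6]
[318. 156. 342. 168.] L 24 ang 65
[333. 221. 357. 169.] L 55 ang 68
[281. 202. 332. 221.] L 53 ang 69
[357. 166. 301. 146.] L 54 ang 70
[299. 147. 279. 200.] L 53 ang 69
[345. 132. 389. 149.] L 43 ang 69
[303. 143. 336. 136.] L 30 ang 12
[373. 123. 301. 123.] L 64 ang 0
[249. 226. 318. 226.] L 67 ang 0
gold 501 [ 19.4 138.9] [622.7 -50.8]
gold 549 [317.3 191.6] [667.  190.4]
gold 373 [ 88.  229.2] [699.5  -6.8]
```

P1 is at (667,190) with yaw 69°. The rack is centred at (421,341) with yaw -16.4°. Picking P1.

Call:
arm_command --gripper '[46,46,46,46,46]' --pt "0.6 0 0.9" --pt "0 0 1" --pt "0 0 1" --pt "0 0 1" --pt "0 0 0.3" --twist '[0,0,0,0,0]'

```text
time: 51.3
tool_pos: [667.7, 190.8, 45.2]
tcp_rot: [-3.141, -0.003, 3.142]
contact_force: [0.3, -0.3, 0.0]
grip_width: 45.7
finger_force: 0.0
```

Call:
arm_command --gripper '[10,10,10,10,10]' --pt "0 0 0" --pt "0 0 0" --pt "0 0 0" --pt "0 0 0" --pt "0 0 0" --twist '[0,0,0,0,0]'

```text
time: 51.92
tool_pos: [669.7, 191.1, 47.9]
tcp_rot: [3.141, 0.002, 3.141]
contact_force: [0.8, 0.4, 5.9]
grip_width: 20.7
finger_force: 30.0
```

Call:
arm_command --gripper '[10,10,10,10,10]' --pt "0 0 -0.7" --pt "0 0 -0.7" --pt "1 0.5 -0.7" --pt "1 0.7 0" --pt "1 0.7 0" --twist '[0,0,0,0,0]'

```text
time: 52.55
tool_pos: [593.6, 238.8, 100.8]
tcp_rot: [3.141, 0.002, 3.141]
contact_force: [-0.7, 0.4, -0.6]
grip_width: 21.3
finger_force: 30.0
```

Call:
arm_command --gripper '[10,10,10,10,10]' --pt "1 0.7 0" --pt "1 0.7 0" --pt "1 0.7 0" --pt "1 0.7 0" --pt "1 0.7 0" --twist '[0,0,0,0,0]'

```text
time: 53.18
tool_pos: [468.5, 326.5, 100.4]
tcp_rot: [3.141, 0.001, 3.141]
contact_force: [0.4, 1.6, -1.1]
grip_width: 21.1
finger_force: 30.0
```

Call:
arm_command --gripper '[10,10,10,10,10]' --pt "1 0.7 0" --pt "1 0.7 0" --pt "0.9 0.7 0" --pt "0 0.4 0" --pt "0 0 0" --twist '[0,0,0,0,0]'

```text
time: 53.8
tool_pos: [397.4, 389.1, 100.0]
tcp_rot: [3.141, 0.002, -3.141]
contact_force: [-0.0, 1.1, -0.9]
grip_width: 21.1
finger_force: 30.0
```

Call:
arm_command --gripper '[10,10,10,10,10]' --pt "0 0.1 0" --pt "0 0 0.5" --pt "0 0 0.7" --pt "0 0 0.6" --pt "0 0 0" --twist '[-0.9,0,0,0,0]'

```text
time: 54.42
tool_pos: [396.4, 390.2, 52.9]
tcp_rot: [-3.141, -0.002, -3.065]
contact_force: [0.4, -0.1, -1.0]
grip_width: 21.4
finger_force: 30.0
```

```bash
python3 st.py
```

```text
54.425 [396.42 390.22  52.94] F [ 0.41 -0.06 -1.  ] Mtool [-0.04  0.02 -0.  ] 21.43499441812746 29.998511373996735
```

Call:
arm_command --gripper '[25,46,46,46,46]' --pt "0 0 0" --pt "0 0 0" --pt "0 0 0" --pt "0 0 -1" --pt "0 0 -1" --twist '[0,0,0,0,0]'

```text
time: 55.05
tool_pos: [396.4, 390.9, 104.9]
tcp_rot: [-3.141, -0.0, -3.063]
contact_force: [0.2, -0.2, 0.2]
grip_width: 45.9
finger_force: 0.0
```

Call:
arm_command --gripper '[46,46,46,46,46]' --pt "0 0 -1" --pt "-0.8 -1 -0.9" --pt "-0.8 -1 0" --pt "-0.8 -1 0" --pt "-0.8 -1 0" --twist '[0.9,0,0,0,0]'

```text
time: 55.68
tool_pos: [477.1, 290.1, 152.1]
tcp_rot: [3.141, 0.001, 3.141]
contact_force: [0.7, -1.1, -0.7]
grip_width: 46.0
finger_force: 0.0
```

Call:
arm_command --gripper '[46,46,46,46,46]' --pt "-0.8 -1 0" --pt "-0.8 -1 0" --pt "-0.8 -1 0" --pt "-0.8 -1 0" --pt "-0.8 -1 0" --twist '[0,0,0,0,0]'

```text
time: 56.3
tool_pos: [577.1, 165.0, 152.0]
tcp_rot: [3.141, 0.0, 3.141]
contact_force: [1.6, 0.1, -0.6]
grip_width: 46.2
finger_force: 0.0
```

Call:
arm_command --gripper '[46,46,46,46,46]' --pt "-0.8 -1 0" --pt "-0.8 -1 0" --pt "-0.8 -1 0" --pt "-0.8 -1 0" --pt "-0.8 -1 0" --twist '[0,0,0,0,0]'

```text
time: 56.92
tool_pos: [677.0, 40.0, 151.9]
tcp_rot: [3.142, 0.0, 3.141]
contact_force: [1.2, -1.0, -0.9]
grip_width: 46.2
finger_force: 0.0
```

Call:
arm_command --gripper '[46,46,46,46,46]' --pt "-0.8 -1 0" --pt "-0.8 -1 0" --pt "0 0 0" --pt "0 0 0" --pt "0 0 0" --twist '[0,0,0,0,0]'

```text
time: 57.55
tool_pos: [716.0, -8.0, 152.0]
tcp_rot: [3.141, -0.0, -3.141]
contact_force: [0.8, 0.5, 0.3]
grip_width: 46.0
finger_force: 0.0
```

```bash
python3 modyaw.py 698.5 -8; echo; python3 modyaw.py 621.5 -51
```

```text
[716.  -8. 152.]
housing px [317.6 182.6]
[313. 212. 293. 199.] L 22 ang 55
[314. 223. 358. 188.] L 54 ang 40
[358. 187. 318. 139.] L 57 ang 41
[275. 182. 312. 224.] L 53 ang 40
[367. 202. 342. 205.] L 23 ang 8
[324. 128. 275. 141.] L 45 ang 15
[318. 142. 275. 180.] L 53 ang 40
[383. 225. 357. 224.] L 25 ang 88
gold 652 [260.1  92.5] [623.2 -51.6]
gold 575 [104.6  94.7] [ 623.3 -171.8]
gold 558 [316.3 191.4] [699.4  -9.2]

[716.   -8.1 152.1]
housing px [268.4  95.3]
[268.  64. 291.  78.] L 22 ang 61
[262.  50. 224.  99.] L 52 ang 49
[312.  93. 263.  50.] L 54 ang 50
[266.  45. 238.  43.] L 23 ang 86
[272. 141. 312.  97.] L 52 ang 47
[225. 102. 270. 142.] L 52 ang 48
gold 653 [260.2  92.3] [623.1 -51.6]
gold 570 [104.7  94.5] [ 623.2 -171.8]
gold 554 [316.4 191.3] [699.3  -9.2]
```

Call:
arm_command --gripper '[46,46,46,46,46]' --pt "0.6 0 0.9" --pt "0 0 1" --pt "0 0 1" --pt "0 0 1" --pt "0 0 0.3" --twist '[0,0,0,0,0]'

```text
time: 58.28
tool_pos: [700.3, -8.5, 45.1]
tcp_rot: [3.141, -0.003, -3.141]
contact_force: [0.4, 0.0, 0.2]
grip_width: 46.1
finger_force: 0.0
```

Call:
arm_command --gripper '[10,10,10,10,10]' --pt "0 0 0" --pt "0 0 0" --pt "0 0 0" --pt "0 0 0" --pt "0 0 0" --twist '[0,0,0,0,0]'

```text
time: 58.9
tool_pos: [702.1, -9.2, 48.0]
tcp_rot: [-3.142, 0.002, 3.141]
contact_force: [-0.3, -0.4, 5.1]
grip_width: 21.1
finger_force: 30.0
```

Call:
arm_command --gripper '[10,10,10,10,10]' --pt "0 0 -1" --pt "0 0 -1" --pt "0.6 1 -1" --pt "0.6 1 -0.5" --pt "0.6 1 0" --twist '[0,0,0,0,0]'

```text
time: 59.52
tool_pos: [655.9, 67.2, 135.1]
tcp_rot: [3.141, 0.001, 3.142]
contact_force: [0.7, -0.2, -0.7]
grip_width: 21.3
finger_force: 30.0
```

Call:
arm_command --gripper '[10,10,10,10,10]' --pt "0.6 1 0" --pt "0.6 1 0" --pt "0.6 1 0" --pt "0.6 1 0" --pt "0.6 1 0" --twist '[0,0,0,0,0]'

```text
time: 60.15
tool_pos: [579.8, 192.3, 133.6]
tcp_rot: [-3.141, -0.001, -3.141]
contact_force: [0.3, -0.2, -0.8]
grip_width: 21.6
finger_force: 30.0
```

Call:
arm_command --gripper '[10,10,10,10,10]' --pt "0.6 1 0" --pt "0.6 1 0" --pt "0.6 1 0" --pt "0.6 1 0" --pt "0.6 1 0" --twist '[0,0,0,0,0]'

```text
time: 60.78
tool_pos: [504.8, 317.0, 133.6]
tcp_rot: [-3.141, -0.001, -3.141]
contact_force: [1.1, -1.1, -0.5]
grip_width: 21.5
finger_force: 30.0
```

Call:
arm_command --gripper '[10,10,10,10,10]' --pt "0.6 1 0" --pt "0.7 1 0" --pt "0 0 0" --pt "0 0 0" --pt "0 0 0" --twist '[0,0,0,0,0]'

```text
time: 61.4
tool_pos: [474.3, 365.2, 134.1]
tcp_rot: [-3.141, -0.0, 3.14]
contact_force: [0.1, -1.0, -0.8]
grip_width: 20.9
finger_force: 30.0
```

Call:
arm_command --gripper '[10,10,10,10,10]' --pt "0.1 0.1 0" --pt "0 0 0" --pt "0 0 0.5" --pt "0 0 0.5" --pt "0 0 0.5" --twist '[-1,-1,-1,-1,-1]'

```text
time: 62.02
tool_pos: [472.1, 367.6, 96.3]
tcp_rot: [-3.142, 0.0, -2.704]
contact_force: [0.3, 0.3, -1.2]
grip_width: 21.0
finger_force: 30.0
```

Call:
arm_command --gripper '[10,10,10,10,10]' --pt "0 0 0" --pt "0 0 0" --pt "0 0 0.6" --pt "0 0 0.6" --pt "0 0 0.5" --twist '[-1,-0.7,0,0,0]'

```text
time: 62.65
tool_pos: [471.1, 367.9, 52.6]
tcp_rot: [3.141, -0.002, -2.558]
contact_force: [-8.5, -4.3, 35.7]
grip_width: 21.3
finger_force: 30.0
```

```bash
python3 st.py
```

```text
62.65 [471.07 367.87  52.55] F [-8.51 -4.32 35.68] Mtool [-0.27  0.56 -0.  ] 21.250482759884907 29.996207356452942
```

Call:
arm_command --gripper '[25,46,46,46,46]' --pt "0 0 0" --pt "0 0 0" --pt "0 0 0" --pt "0 0 -1" --pt "0 0 -1" --twist '[0,0,0,0,0]'

```text
time: 63.28
tool_pos: [471.4, 368.3, 104.8]
tcp_rot: [3.142, -0.0, -2.557]
contact_force: [-0.0, -0.2, 0.5]
grip_width: 45.8
finger_force: 0.0
```

Call:
arm_command --gripper '[46,46,46,46,46]' --pt "0 0 -1" --pt "0 0 0" --pt "0 0 0" --pt "0 0 0" --pt "0 0 0" --twist '[1,1,1,1,1]'

```text
time: 63.9
tool_pos: [471.6, 368.4, 129.5]
tcp_rot: [3.141, 0.0, -2.996]
contact_force: [0.2, 0.1, -0.2]
grip_width: 45.9
finger_force: 0.0
```

Call:
arm_command --gripper '[46,46,46,46,46]' --pt "0 0 0" --pt "0 0 0" --pt "-0.4 -1 0" --pt "-0.4 -1 0" --pt "-0.4 -1 0" --twist '[1,0.7,0,0,0]'

```text
time: 64.53
tool_pos: [501.8, 292.8, 129.5]
tcp_rot: [3.141, 0.001, -3.142]
contact_force: [-0.1, -0.5, 0.1]
grip_width: 46.0
finger_force: 0.0
```

Call:
arm_command --gripper '[46,46,46,46,46]' --pt "-0.4 -1 0" --pt "-0.4 -1 0" --pt "-0.4 -1 0" --pt "-0.4 -1 0" --pt "-0.4 -1 0" --twist '[0,0,0,0,0]'

```text
time: 65.15
tool_pos: [551.8, 167.6, 129.5]
tcp_rot: [3.141, 0.001, 3.141]
contact_force: [0.6, 0.1, -0.3]
grip_width: 46.3
finger_force: 0.0
```

Call:
arm_command --gripper '[46,46,46,46,46]' --pt "-0.4 -1 0" --pt "-0.4 -1 0" --pt "-0.4 -1 0" --pt "-0.4 -1 0" --pt "-0.4 -1 0" --twist '[0,0,0,0,0]'

```text
time: 65.78
tool_pos: [601.8, 42.5, 129.4]
tcp_rot: [3.142, 0.0, 3.141]
contact_force: [0.9, 0.6, -1.4]
grip_width: 45.7
finger_force: 0.0
```

Call:
arm_command --gripper '[46,46,46,46,46]' --pt "-0.5 -1 0" --pt "-0.4 -1 0" --pt "0 -1 0" --pt "0 -0.8 0" --pt "0 0 0" --twist '[0,0,0,0,0]'

```text
time: 66.4
tool_pos: [623.9, -52.9, 129.3]
tcp_rot: [3.142, 0.0, 3.139]
contact_force: [0.0, -0.0, 0.2]
grip_width: 46.0
finger_force: 0.0
```

```bash
python3 modyaw.py 623 -172; python3 gold.py
```

```text
[623.9 -52.9 129.3]
housing px [181.8 206.4]
[184. 178. 207. 195.] L 23 ang 51
[173. 163. 139. 207.] L 53 ang 47
[205. 228. 235. 197.] L 40 ang 44
[223. 203. 175. 163.] L 52 ang 48
[235. 196. 194. 161.] L 44 ang 47
[167. 136. 117. 137.] L 43 ang 90
gold 436 [607.  47.] [501.6 145.6]
gold 375 [472.2 131.4] [559.3  56.6]
gold 2350 [ 83.8 144.8] [ 567.3 -222.3]
gold 627 [425.7 153.8] [575.2  24.6]
gold 818 [288.7 153.9] [575.1 -73.6]
gold 357 [159.5 158.9] [ 578.1 -167.4]
gold 117 [ 85.  162.5] [ 580.2 -223.8]
gold 187 [582.5 171.9] [587.9 144.9]
gold 2380 [494.1 194.3] [605.   78.9]
gold 1136 [108.7 196.2] [ 605.5 -210.1]
gold 552 [164.4 215.9] [ 621.1 -169.3]
gold 102 [270.2 203.8] [611.8 -88.3]
gold 762 [318.4 214.1] [619.9 -52.5]
gold 519 [272.1 221.9] [625.9 -87.5]
gold 117 [346.1 235.1] [636.7 -31.3]
gold 314 [334.7 248.9] [648.  -39.9]
35 [361.3 194.9] [ 621.7 -172.7] white frac 0.18
60 [166.1 271.5] [394.6 387.5] white frac 0.16
```

Call:
arm_command --gripper '[46,46,46,46,10]' --pt "0 0 1" --pt "0 0 1" --pt "0 0 1" --pt "0 0 0.3" --pt "0 0 0" --twist '[0,0,0,0,0]'

```text
time: 67.12
tool_pos: [624.0, -50.9, 46.8]
tcp_rot: [3.141, -0.0, -3.141]
contact_force: [0.1, 0.3, -0.4]
grip_width: 39.8
finger_force: 0.0
```

Call:
arm_command --gripper '[10,10,10,10,10]' --pt "0 0 0" --pt "0 0 0" --pt "0 0 0" --pt "0 0 0" --pt "0 0 -1" --twist '[0,0,0,0,0]'

```text
time: 67.75
tool_pos: [622.3, -51.4, 70.0]
tcp_rot: [3.141, -0.005, 3.141]
contact_force: [0.5, -0.3, -1.4]
grip_width: 21.2
finger_force: 30.0
```

Call:
arm_command --gripper '[10,10,10,10,10]' --pt "0 0 -1" --pt "0 0 -1" --pt "0.6 1 -0.6" --pt "0.7 1 0" --pt "0.7 1 0" --twist '[0,0,0,0,0]'

```text
time: 68.38
tool_pos: [573.1, 23.9, 136.6]
tcp_rot: [3.142, -0.0, 3.141]
contact_force: [0.4, 0.6, -1.1]
grip_width: 21.2
finger_force: 30.0
```

Call:
arm_command --gripper '[10,10,10,10,10]' --pt "0.7 1 0" --pt "0.7 1 0" --pt "0.7 1 0" --pt "0.7 1 0" --pt "0.7 1 0" --twist '[0,0,0,0,0]'

```text
time: 69.0
tool_pos: [485.6, 149.0, 136.5]
tcp_rot: [-3.141, -0.001, 3.141]
contact_force: [0.2, -0.5, 0.4]
grip_width: 21.4
finger_force: 30.0
```

Call:
arm_command --gripper '[10,10,10,10,10]' --pt "0.7 1 0" --pt "0.7 1 0" --pt "0.7 1 0" --pt "0.7 1 0" --pt "0.7 1 0" --twist '[0,0,0,0,0]'

```text
time: 69.62
tool_pos: [398.2, 273.9, 136.5]
tcp_rot: [-3.141, -0.0, 3.141]
contact_force: [0.0, 0.2, -1.4]
grip_width: 21.0
finger_force: 30.0
```

Call:
arm_command --gripper '[10,10,10,10,10]' --pt "0.7 1 0" --pt "0.3 0.6 0" --pt "0 0 0" --pt "0 0 0" --pt "0 0 0" --twist '[0,0,0,0,0]'

```text
time: 70.25
tool_pos: [374.6, 312.7, 136.7]
tcp_rot: [-3.141, 0.0, 3.14]
contact_force: [0.6, 0.1, -0.9]
grip_width: 21.3
finger_force: 30.0
```

Call:
arm_command --gripper '[10,10,10,10,10]' --pt "0.1 0 0" --pt "0 0 0" --pt "0 0 0.5" --pt "0 0 0.5" --pt "0 0 0.5" --twist '[-1,-1,-1,-1,-1]'

```text
time: 70.88
tool_pos: [372.0, 312.9, 98.9]
tcp_rot: [-3.142, 0.0, -2.704]
contact_force: [-0.4, 0.2, -0.6]
grip_width: 21.5
finger_force: 30.0
```

Call:
arm_command --gripper '[10,10,10,10,10]' --pt "0 0 0.6" --pt "0 0 0.6" --pt "0 0 0.4" --pt "0 0 0" --pt "0 0 0" --twist '[0,0,0,0,0]'

```text
time: 71.5
tool_pos: [371.9, 313.5, 59.7]
tcp_rot: [3.141, 0.001, -2.706]
contact_force: [-1.0, -0.3, -0.6]
grip_width: 21.3
finger_force: 30.0
```

Call:
arm_command --gripper '[25,46,46,46,46]' --pt "0 0 0" --pt "0 0 0" --pt "0 0 0" --pt "0 0 -1" --pt "0 0 -1" --twist '[0,0,0,0,0]'

```text
time: 72.12
tool_pos: [371.3, 313.3, 109.7]
tcp_rot: [-3.142, -0.001, -2.705]
contact_force: [-0.2, 0.1, -0.3]
grip_width: 45.9
finger_force: 0.0
```

Call:
arm_command --gripper '[46,46,46,46,46]' --pt "0 0 -1" --pt "0 0 0" --pt "0 0 0" --pt "0 0 0" --pt "0 0 0" --twist '[1,1,1,1,1]'

```text
time: 72.75
tool_pos: [371.5, 313.4, 134.3]
tcp_rot: [3.141, 0.0, 3.138]
contact_force: [0.2, -0.1, -0.5]
grip_width: 46.0
finger_force: 0.0
```

Call:
arm_command --gripper '[46,46,46,46,46]' --pt "-0.8 -1 -0.5" --pt "-0.8 -1 0" --pt "-0.8 -1 0" --pt "-0.8 -1 0" --pt "-0.8 -1 0" --twist '[0,0,0,0,0]'

```text
time: 73.38
tool_pos: [472.0, 187.6, 146.8]
tcp_rot: [3.141, 0.0, 3.141]
contact_force: [0.2, 0.4, -0.8]
grip_width: 46.0
finger_force: 0.0
```

Call:
arm_command --gripper '[46,46,46,46,46]' --pt "-0.8 -1 0" --pt "-0.8 -1 0" --pt "-0.8 -1 0" --pt "-0.8 -1 0" --pt "-0.8 -1 0" --twist '[0,0,0,0,0]'

```text
time: 74.0
tool_pos: [572.0, 62.5, 146.7]
tcp_rot: [3.141, 0.0, 3.141]
contact_force: [0.4, 0.7, 1.2]
grip_width: 45.6
finger_force: 0.0
```

Call:
arm_command --gripper '[46,46,46,46,46]' --pt "-0.5 -1 0" --pt "-0.5 -1 0" --pt "-0.5 -1 0" --pt "-0.5 -1 0" --pt "0 -1 0" --twist '[0,0,0,0,0]'

```text
time: 74.62
tool_pos: [622.0, -62.5, 146.5]
tcp_rot: [3.142, 0.0, 3.141]
contact_force: [-0.8, -0.7, -1.0]
grip_width: 45.7
finger_force: 0.0
```

Call:
arm_command --gripper '[46,46,46,46,46]' --pt "0 -1 0" --pt "0 -1 0" --pt "0 -1 0" --pt "0 -1 0" --pt "0 -0.4 0.5" --twist '[0,0,0,0,0]'

```text
time: 75.25
tool_pos: [621.9, -173.4, 134.6]
tcp_rot: [-3.141, 0.002, 3.14]
contact_force: [0.2, -0.3, -0.7]
grip_width: 45.9
finger_force: 0.0
```

```bash
python3 st.py;  python3 gold.py
```

```text
75.25 [ 621.91 -173.44  134.61] F [ 0.16 -0.32 -0.68] Mtool [-0.03 -0.02 -0.03] 45.901311614640825 0.0
8 [173.1 247.5] [463.3 370.2] white frac 0.24
56 [165.8 271.4] [394.8 388.3] white frac 0.19
58 [192.4 280.6] [370.  310.6] white frac 0.18
```

Call:
arm_command --gripper '[46,46,46,46,10]' --pt "0 0.1 1" --pt "0 0 1" --pt "0 0 1" --pt "0 0 0.5" --pt "0 0 0" --twist '[0,0,0,0,0]'

```text
time: 75.92
tool_pos: [620.9, -168.5, 45.7]
tcp_rot: [3.141, -0.002, -3.141]
contact_force: [0.8, 0.7, 0.5]
grip_width: 40.3
finger_force: 0.0
```

Call:
arm_command --gripper '[10,10,10,10,10]' --pt "0 0 0" --pt "0 0 0" --pt "0 0 0" --pt "0 0 0" --pt "0 0 -1" --twist '[0,0,0,0,0]'

```text
time: 76.55
tool_pos: [619.9, -168.6, 70.0]
tcp_rot: [3.14, -0.004, 3.141]
contact_force: [1.0, -0.1, 0.4]
grip_width: 21.3
finger_force: 30.0
```

Call:
arm_command --gripper '[10,10,10,10,10]' --pt "0 0.5 -1" --pt "0 1 -1" --pt "0 1 -0.6" --pt "0 1 0" --pt "0 1 0" --twist '[0,0,0,0,0]'

```text
time: 77.18
tool_pos: [621.1, -55.9, 136.7]
tcp_rot: [3.141, -0.0, 3.141]
contact_force: [-0.0, 1.1, -1.3]
grip_width: 21.2
finger_force: 30.0
```

Call:
arm_command --gripper '[10,10,10,10,10]' --pt "0 1 0" --pt "0 1 0" --pt "0 1 0" --pt "0 1 0" --pt "0.5 1 0" --twist '[0,0,0,0,0]'

```text
time: 77.8
tool_pos: [608.9, 69.1, 136.2]
tcp_rot: [3.141, -0.0, 3.141]
contact_force: [-0.1, 0.4, 0.2]
grip_width: 21.4
finger_force: 30.0
```

Call:
arm_command --gripper '[10,10,10,10,10]' --pt "0.7 1 0" --pt "0.7 1 0" --pt "0.7 1 0" --pt "0.7 1 0" --pt "0.7 1 0" --twist '[0,0,0,0,0]'

```text
time: 78.42
tool_pos: [520.6, 194.0, 136.5]
tcp_rot: [-3.142, -0.001, 3.141]
contact_force: [0.5, -0.2, 0.3]
grip_width: 21.3
finger_force: 30.0
```

Call:
arm_command --gripper '[10,10,10,10,10]' --pt "0.7 1 0" --pt "0.7 1 0" --pt "0.7 1 0" --pt "0.7 0.9 0" --pt "0 0 0" --twist '[0,0,0,0,0]'

```text
time: 79.05
tool_pos: [450.2, 291.9, 136.6]
tcp_rot: [-3.141, -0.001, -3.139]
contact_force: [-0.7, -0.2, -0.9]
grip_width: 21.0
finger_force: 30.0
```

Call:
arm_command --gripper '[10,10,10,10,10]' --pt "0.1 0 0" --pt "0 0 0" --pt "0 0 0.5" --pt "0 0 0.5" --pt "0 0 0.5" --twist '[-1,-1,-1,-1,-1]'

```text
time: 79.68
tool_pos: [449.7, 290.0, 98.7]
tcp_rot: [-3.141, 0.0, -2.703]
contact_force: [-0.4, -0.2, -0.4]
grip_width: 21.5
finger_force: 30.0
```

Call:
arm_command --gripper '[10,10,10,10,10]' --pt "0 0 0.6" --pt "0 0 0.6" --pt "0 0 0.4" --pt "0 0 0" --pt "0 0 0" --twist '[-0.3,0,0,0,0]'

```text
time: 80.3
tool_pos: [449.3, 291.1, 59.5]
tcp_rot: [3.142, 0.001, -2.68]
contact_force: [-0.0, 0.4, 0.1]
grip_width: 21.3
finger_force: 30.0
```

Call:
arm_command --gripper '[25,46,46,46,46]' --pt "0 0 0" --pt "0 0 0" --pt "0 0 0" --pt "0 0 -1" --pt "0 0 -1" --twist '[0,0,0,0,0]'

```text
time: 80.92
tool_pos: [448.8, 290.8, 109.7]
tcp_rot: [3.142, -0.001, -2.679]
contact_force: [0.6, 0.7, -0.8]
grip_width: 46.1
finger_force: 0.0
```

Call:
arm_command --gripper '[46,46,46,46,46]' --pt "0 0 -1" --pt "0 0 -1" --pt "0 0 -1" --pt "0 0 -1" --pt "0 0 0" --twist '[1,1,1,1,1]'

```text
time: 81.55
tool_pos: [450.0, 291.4, 211.6]
tcp_rot: [3.14, 0.004, -3.119]
contact_force: [-0.2, 0.1, -1.0]
grip_width: 45.9
finger_force: 0.0
```

Call:
arm_command --gripper '[46,46,46,46,46]' --pt "-1 -1 0" --pt "-1 -1 0" --pt "-1 -1 0" --pt "-1 -1 0" --pt "-1 -1 0" --twist '[0.3,0,0,0,0]'

```text
time: 82.18
tool_pos: [575.3, 165.6, 209.3]
tcp_rot: [3.141, 0.0, 3.141]
contact_force: [-0.3, -0.2, 0.2]
grip_width: 45.8
finger_force: 0.0
```

```bash
python3 st.py; python3 gold.py
python3 - <<'E'
from h import *
o=get_obs(); w=capture('wrist')[:,:,::-1]; t=cv2.imread(sorted(__import__('glob').glob('pics/gold_*.png'),key=__import__('os').path.getmtime)[-1])
s=capture('scene')[:,:,::-1]
C=np.zeros((600,800,3),np.uint8)
C[:310,:400]=cv2.resize(w[:248],(400,155*2)) if 0 else cv2.resize(w[:248,:],(400,310))
C[:290,405:795]=cv2.resize(t[215:302,150:267],(390,290),interpolation=cv2.INTER_CUBIC)
C[315:595,:485]=cv2.resize(t[205:310,270:475],(485,280),interpolation=cv2.INTER_CUBIC)
C[315:595,490:790]=cv2.resize(s[220:310,395:490],(300,280),interpolation=cv2.INTER_CUBIC)
cv2.imwrite('pics/fin.png',C)
E
```

```text
82.175 [575.32 165.65 209.29] F [-0.27 -0.16  0.19] Mtool [-0.03 -0.05  0.05] 45.7839954421912 0.0
8 [173.1 247.5] [463.3 370.2] white frac 0.57
61 [166.1 271.4] [394.8 387.4] white frac 0.16
```

View pics/fin.png

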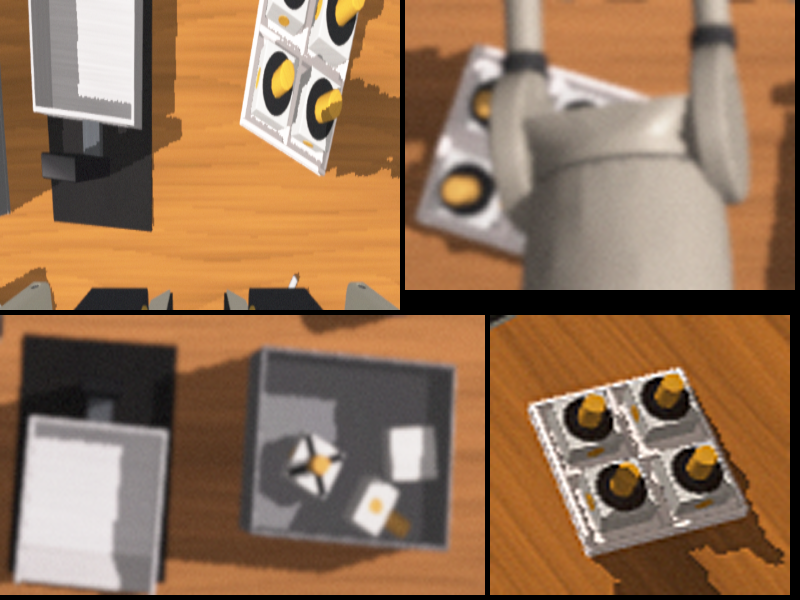

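The final view shows all four disc modules standing in separate nests, three scrap modules in the bin, and the tray lying on its mat. Now I'll check the tray's offset from the mat numerically.

Run:
```python
from h import *
np.set_printoptions(suppress=True,precision=1)
o=get_obs()
b=px2w('wrist',[(52.8,87.2),(224,102.4)],47,o)[:,:2]; d=b[1]-b[0]; y=np.arctan2(d[1],d[0])-np.pi/2
print('wall',b,np.linalg.norm(d),'tray yaw',np.degrees(y),'origin',b.mean(0)-55*np.array([np.cos(y),np.sin(y)]))
m=px2w('wrist',[(88,176),(243,185)],3,o)[:,:2]; e=m[1]-m[0]; z=np.arctan2(e[1],e[0])-np.pi/2
print('mat far edge',m,np.linalg.norm(e),'yaw',np.degrees(z),'centre',m.mean(0)-135*np.array([np.cos(z),np.sin(z)]))
t=px2w('top',np.array([(22/485*205+270,336/1),(176/485*205+270,347/1)])*[1,0]+[[0,205+(336-315)*105/280],[0,205+(347-315)*105/280]],3)[:,:2]; print('mat far edge top',t)
```

```text
wall [[ 463.7 -109.3]
 [ 482.2   69.8]] 180.078239139767 tray yaw -5.89345371818303 origin [418.3 -14.1]
mat far edge [[ 563.7 -122.6]
 [ 576.3   73. ]] 196.01768641310957 yaw -3.6983108648197973 centre [435.3 -16.1]
mat far edge top [[ 574.1   70.8]
 [ 563.3 -128.6]]
```

Run:
```python
from h import *
np.set_printoptions(suppress=True,precision=1)
o=get_obs()
w=np.ascontiguousarray(capture('wrist')[:,:,::-1])
e=cv2.createLineSegmentDetector().detect(cv2.cvtColor(w,cv2.COLOR_BGR2GRAY))[0][:,0]
print(np.array([a for a in e if np.hypot(a[2]-a[0],a[3]-a[1])>35 and max(a[0],a[2])<270 and max(a[1],a[3])<200]).round(1))
t=np.ascontiguousarray(capture('top')[:,:,::-1])
e=cv2.createLineSegmentDetector().detect(cv2.cvtColor(t,cv2.COLOR_BGR2GRAY))[0][:,0]
print('top');print(np.array([a for a in e if np.hypot(a[2]-a[0],a[3]-a[1])>25 and 265<min(a[0],a[2]) and max(a[0],a[2])<352 and 205<min(a[1],a[3]) and max(a[1],a[3])<315]).round(1))
# predicted pixels for a flat tray, origin (420,-18), yaw -5.9
a=np.radians(-5.9);M=np.array([[np.cos(a),-np.sin(a)],[np.sin(a),np.cos(a)]])
P=[[*(M@p[:2]+[419,-18]),p[2]+3] for p in map(np.array,[(55.,-85,44),(55.,85,44),(-85.,-85,44),(-85.,85,44),(94,-25,105),(94,25,105)])]
print('pred wrist',w2px('wrist',P,o),'\npred top',w2px('top',P))
```

```text
[[ 41.3   0.5  49.3  90.6]
 [ 51.7  92.7 165.8 100.6]
 [205.7  98.1  54.4  87.4]
 [ 53.2  85.7  45.7   0.5]
 [238.2 187.4  84.4 179.3]
 [211.  101.9 211.6   0.6]
 [239.2   0.6 241.4 186.9]
 [138.   80.5 176.9  83.3]
 [223.7 105.6 225.4   0.6]
 [ 78.2 153.4  34.4 165.7]
 [ 65.5 144.3 114.4 148.3]
 [ 75.    0.6  81.2  86.9]
 [114.4 129.5  64.4 126.8]
 [171.8 143.5 119.4 149.2]]
top
[[281.7 243.2 275.5 305.6]
 [341.8 247.3 281.8 241.4]
 [335.9 303.3 340.6 249.3]
 [277.1 303.2 326.7 308.4]
 [280.5 211.7 343.1 215.8]
 [275.6 262.  278.9 213.2]
 [344.4 215.6 342.5 249.3]
 [316.7 295.3 320.9 255.4]
 [320.5 253.3 284.4 250.2]
 [337.1 253.1 331.9 310.6]
 [286.9 245.6 335.7 250.2]
 [272.1 299.4 275.1 263.1]
 [343.7 250.6 340.7 293.2]]
pred wrist [[ 54.   88.4]
 [215.4 102.7]
 [ 44.3 -64.3]
 [220.1 -52.7]
 [ 66.1 132.7]
 [122.1 137.8]] 
pred top [[338.8 248.8]
 [281.1 242.4]
 [333.7 297. ]
 [275.4 290.5]
 [320.5 232. ]
 [302.8 230. ]]
```

Run:
```python
from h import *
np.set_printoptions(suppress=True,precision=1)
t=cv2.imread('pics/top0.png')
e=cv2.createLineSegmentDetector().detect(cv2.cvtColor(t,cv2.COLOR_BGR2GRAY))[0][:,0]
print(np.array([a for a in e if np.hypot(a[2]-a[0],a[3]-a[1])>40 and 265<min(a[0],a[2]) and max(a[0],a[2])<352 and 205<min(a[1],a[3]) and max(a[1],a[3])<315]).round(1))
a=np.radians(-7);M=np.array([[np.cos(a),-np.sin(a)],[np.sin(a),np.cos(a)]])
print(w2px('top',[[*(M@p[:2]+[440.8,-27]),47] for p in map(np.array,[(55.,-85),(55.,85)])]))
```

```text
[[284.4 234.7 276.5 295.9]
 [277.2 295.8 330.7 302.2]
 [343.  241.3 285.4 233.7]
 [335.8 303.1 343.2 243. ]
 [339.4 246.9 332.9 299.5]
 [289.4 238.  338.1 244.2]
 [272.4 295.6 278.  233. ]]
[[342.1 242. ]
 [284.8 234.5]]
```

```bash
python3 -c "
from plant import *
print(close_job())"
```

```text
the job is handed in; nothing more can be done
None
```

The job is handed in. In the last pictures all four disc modules stood in separate nests, all three scrap modules lay in the bin, and the tray was back on its mat, about 17 mm off centre; the hand-in call returned no verdict.

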